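# Fit a shelf-edge label holder in the shoe workshop

## Robot

A 6-joint arm with a two-finger parallel gripper is mounted at the origin on the work surface. World frame = base frame: x ahead of the robot, y to its left, z up, the work surface at z = 0. Lengths are in mm, angles in rad, forces in N, time in s.
With the tool pointing down it reaches from about 350 to 850 mm from the base axis. Payload 8.1 kg.
Tool frame: the origin (TCP) lies at the very end of the fingers, on their centre line; the grasp point (between the pads) lies 19 mm behind it (robot.tcp_to_grasp is the distance from the TCP to the grasp point, in mm); z points along the fingers, y is the direction in which the jaws open and shut (so a half turn about z gives the same grasp; the last joint's range is limited). The gripper opens to 85 mm and grips with 20 to 120 N. Pads are 22 mm wide; open, the fingers measure 114 mm over their backs; the gripper's body (76 mm by 85 mm) begins 54 mm behind the grasp point. The pads swing forward as they close: fully open they stand 13 mm farther back than shut.
Start: joints at [1.1, 0.13, 1.488, -0, 1.523, -0.085], TCP at [225.759, 555.912, 199.492] pointing down, gripper open.
Joint ranges: [-2.96, 2.96], [-0.89, 2.26], [0.02, 2.5], [-1.34, 4.48], [0, 2.73], [-2.66, 2.66]. Speed limits (rad/s): [2.39, 2.39, 2.79, 3.14, 3.14, 3.14].

## Interface

Orientations are given as a unit quaternion [w, x, y, z].
In Python, from cell import robot, viewer gives the robot as it stands. The module is installed in compiled form; this text tells all that it offers.
- The arm moves only by the tool send_rows, never from a script. Its argument "commands" is one flat list of numbers, 7 for each row, row after row: the shift along the tool's x, y, z in m, then the turn, a rotation vector about the tool's x, y, z in degrees, then the gripper's target within -1 to 1 (fully open at 1, half-way at 0, shut at -1). A call has 1 to 10 rows; each row is the pose to reach, as a shift and turn from the pose measured when the call began, along the tool's axes at that moment; what a row does not reach only later rows make up. A row lasts 1/12 s, in which the tool goes at most 41.7 mm and 7.16 degrees, less where a joint would pass 70% of its speed; a pose out of reach is approached as far as the arm can. A call with a gripper value outside its range is refused whole. The fingers move at their own pace and stop on an object; "squeeze" is the grip in N (left out, the last holds). Time passes only in rows, so rows that repeat a pose let the fingers close. It gives the time, the measured TCP pose, the force and the opening at its end, in the units of the state.
- robot.get_obs(): the state, without advancing time (a new reading comes with each control period).
- viewer.get_image(name): name is "side" or "top" or "wrist"; returns the picture (384x512x3 uint8, blue, green, red); there is no depth.
- viewer.camera_info(name): a dict with "camera_matrix" (3x3 intrinsics, pixels), "k1" (the pictures are not rectified: a ray, as slopes to the right and down, at radius r is drawn at 1 + k1 r^2 times it, then the intrinsics apply), "R" (3x3) and "t" (3): a world point X has camera coordinates R X + t; the wrist camera has in their place "tool_from_camera" (4x4, takes a point from camera to tool coordinates, whose origin is the TCP and whose axes are the flange's). Camera axes: x right, y down, z forward; pixel columns grow to the right and rows downward; lengths in mm; the calibration is good to about 2 mm. A picture is of the moment at which its call begins: read the wrist's pose just before it. camera_info takes no time and is no camera call.
- robot.close_job(): hands the job in, once; it reports no verdict.
Trained networks look in the newest picture that a camera, given by its name, has taken for a name from the list of things; names that differ only in an ending like _2 or _b are one class to them, and where a whole thing is asked for, a point or a joint stands for the part that bears it (a point fixed in the world has none). Each returns a list of dicts, best first, with "p" (0 to 1); they miss things now and then, are a little off and sometimes report something else, mostly with a low value. They report only what shows in the picture. A call takes as long as a camera call. They do not tell look-alikes from the thing itself.
- viewer.recognise(camera, name): "extent" ([left, top, width, height] in pixels, round what is visible of it).
- viewer.trace(camera, name): "mask" (384x512 bool, what is visible of it) and "extent" ([left, top, width, height] in pixels, round what is visible of it).
The state is a dict: "clock": time; "joints": joint angles; "joint_velocities": joint speeds; "joint_efforts": joint torques, N m; "tool_pos": TCP position; "tool_rot": TCP orientation; "ft_force": force on the tool from outside, world axes, zero at the start; "ft_torque": the same for the moment, N m; "grip_width": finger opening in mm.
Only numpy, scipy, OpenCV 4.12 (cv2) and the standard library are available. Lean on these libraries where they do the work, as an engineer would, in place of code of your own. Each camera call takes 0.05 s, during which the arm holds its last target. There are 200 camera calls.

## Task

Use the orange-handled flat blade to lever up the yellow hinged cover on the shelf edge until it stands open by itself, about upright or farther, then lay the blade back down on the bench. Take the green label holder out of the rack and push it straight down behind the metal shelf lip, its white label facing the front of the shelf, until it is fully home on the spring pad, and finish while still gripping it and holding it pressed home, because the pad lifts it again if you let go. Leave the blue label holder, the shoe last and the jar where they are.

Things in the scene. Friction and masses are not known exactly. Their poses are not given: they have to be found in the camera images.
- shelf: Low wooden shelf fixed on the bench, x -30 to 200, y -120 to 120, top z 80 mm. Origin on the bench below the middle of the label slot; -x is its front, facing the robot (yaw within 0.25 rad). Aluminium lip x -8.5 to -4.5, top z 80; before it a ledge x -30 to -8.5, top z 70; nothing farther in front. Behind the lip lies the slot, under the yellow cover. Boxes at x over 136, up to z 126.
- slot (a point): Middle of the slot's mouth, in the plane of the lip's top (z 80 mm on the shelf). The slot is 9 mm wide (x, -4.5 to +4.5) and 70 mm long (y, -35 to +35), open upwards once the cover is up. A red spring pad fills its bottom: pad top 22 mm below the mouth when free, 30 mm below when pressed home.
- pad (a joint): Spring pad at the bottom of the slot: 0 = up, 0.008 m = fully pressed down on its stop. It pushes back with 3 N at 0 rising to 7 N at 0.008.
- cover (a joint): Angle of the yellow cover, rad: about 0 (up to 0.05) = lying shut over the slot, 1.57 = upright, 2.0 = its end stop, leaning back. Its stiff hinge (about 0.06 N m friction) keeps it wherever it is left; lifting its front edge takes about 1 N.
- cover_plate: Yellow steel cover 86 mm long, 90 wide (y), 4 thick; origin on the hinge line at its back, -x runs to the free front edge; it turns up and back about the shelf's y axis. Shut, its underside is 81 mm above the bench and its front edge overhangs the lip by 17 mm, 11 mm above the ledge.
- cover_edge (a point): Middle of the cover's free front edge, 86 mm from the hinge line, at mid thickness. Shut: at x -26 mm, z 83 mm on the shelf.
- cover_hinge (a point): Middle of the cover's hinge line, at x +60 mm, z 83 mm on the shelf.
- blade: Loose flat pry blade lying on the bench, 80 g, left or right of the shelf, +x to the tip (yaw within 0.35 rad). Orange handle x -100 to 0, 18 mm wide (y), z 0 to 20; steel blade x 0 to 85, 16 mm wide (12 at the tip), 2 mm thick, z 9 to 11. Origin at the underside, where handle and blade meet.
- blade_tip (a point): End of the steel blade, 85 mm from the origin along +x, z 10 mm.
- blade_grip (a point): Near the middle of the orange handle, 45 mm behind the origin, z 10 mm: a good place to grip across the 18 mm width.
- rack: Grey steel rack fixed on the bench, 70 x 180 mm, 36 mm high, with two upright slots 100 mm apart (y -50 and +50), each holding one label holder loosely in a slot 9 mm wide and 24 mm deep. Origin on the bench below its middle.
- holder: Green label holder, 50 g, in the rack. Origin: middle of its lower end, z up, label on -x. Black tongue 50 mm wide (y), 5 thick (x), z 0 to 36, lowest 4 mm thinned to 46 x 3; black frame 56 x 8 mm, z 36 to 74, with white label and green band; green grip tab 26 wide (y), 10 thick (x), z 74 to 104. Fully home, its lower end is 50 mm above the bench, 30 mm below the lip's top.
- holder_tab (a point): Middle of the green grip tab, 89 mm above the holder's lower end.
- label_face (a point): Middle of the white label's face on the holder's -x side, 55 mm above its lower end.
- spare: The blue label holder in the rack's other slot, same shape, blue band and tab. Leave it.
- last: Green plastic shoe last, 200 mm long, 62 mm wide, 80 mm high, standing on the bench. Origin under its middle. Leave it.
- jar: Amber jar of tacks, 64 mm across, 85 mm high, standing on the bench. Origin under its middle. Leave it.
There are look-alikes about, which are no part of the job. Of the things that look like the blade, take the one that is nearest to the robot's base at the start.

How it is judged (in metres and radians):
On the way, in this order (a step that is already met when the one before it is completed fails the run):
1. the cover is levered up by the blade (past 50 degrees with the blade touching it) (value of joint cover above 0.87 rad and contact force between blade and cover_plate above 0.1 N), for 0.02 s.
2. the cover stands open (over 1.25 rad) by itself and the blade lies on the bench, let go (value of joint cover above 1.25 rad and contact force between blade and anything else above 0.1 N and height (world z) of blade below 0.015 m and contact force between blade and the fingers below 0.05 N and contact force between blade and cover_plate below 0.05 N and linear speed of blade below 0.05 m/s), for 0.2 s.
At the end, for the whole second after the job is handed in: Green holder upright (10 deg) in the slot behind the lip, label to the front, gripped, still and pressed with over 3 N, lower end within 3 mm of home (pad within 2 mm of its stop); cover open over 1.25 rad; blade let go, lying on the bench (origin below 15 mm) (value of joint pad above 0.006 m and z of holder in the frame of shelf below 0.053 m and x of holder in the frame of shelf between -0.006 and 0.006 m and angle between holder's own z axis and vertical below 0.17 rad and x of label_face in the frame of shelf below 0 m and angle between the x axis of holder and the x axis of shelf, either way round below 0.2 rad and contact force between holder and the fingers above 1 N and contact force between holder and shelf above 3 N and linear speed of holder below 0.02 m/s and value of joint cover above 1.25 rad and height (world z) of blade below 0.015 m and contact force between blade and the fingers below 0.05 N); the arm keeps its last pose, push and grip.
It fails at once if the blue label holder is moved more than 25 mm (distance of spare from where it was at the start of the episode above 0.025 m).
It fails at once if the shoe last is moved more than 30 mm (distance of last from where it was at the start of the episode above 0.03 m).
It fails at once if the jar is moved more than 30 mm (distance of jar from where it was at the start of the episode above 0.03 m).
It also fails if it takes over 72 s, if anything falls off the work surface, if the arm or the gripper's body presses on something with over 40 N, if the wrist force passes 120 N, or if a joint passes its speed limit or range.

## Working session

There is one attempt and no reset: what is moved stays moved. The work goes in short steps, Python scripts to look and compute and a tool call to move; the robot and the scene stay as the last step left them, time stands still between calls to the robot, and variables do not carry over. Pictures are saved under pics/ and viewed, about 8 in all and at most 12, crops included, and the job is handed in when it is done.

Besides the shell and the picture viewer there is one more tool, called as name(argument=value, ...) on one line, values as JSON. send_rows: Moves the arm, as the interface text tells. Its arguments: {"type":"object","properties":{"commands":{"type":"array"},"squeeze":{"type":"number"}},"required":["commands"]}

```bash
mkdir -p pics
cat > h.py <<'E'
import numpy as np, cv2
from scipy.spatial.transform import Rotation as Ro
from cell import robot, viewer
def pose():
    o=robot.get_obs(); q=o["tool_rot"]; return np.array(o["tool_pos"]),Ro.from_quat([q[1],q[2],q[3],q[0]]).as_matrix(),o
def cam(name):
    c=viewer.camera_info(name); K=np.array(c["camera_matrix"]);k1=c["k1"]
    if "R" in c: R=np.array(c["R"]);t=np.array(c["t"]).ravel()
    else:
        T=np.array(c["tool_from_camera"]);p,Rt,_=pose()
        Rw=Rt@T[:3,:3];tw=Rt@T[:3,3]+p; R=Rw.T;t=-R@tw
    return K,k1,R,t
def proj(X,C):
    K,k1,R,t=C;c=np.atleast_2d(X)@R.T+t;s=c[:,:2]/c[:,2:];r2=(s**2).sum(1,keepdims=True)
    s=s*(1+k1*r2);return s@K[:2,:2].T+K[:2,2]
def ray(uv,C):
    K,k1,R,t=C;u=(np.atleast_2d(uv)-K[:2,2])@np.linalg.inv(K[:2,:2]).T;s=u.copy()
    for _ in range(20): s=u/(1+k1*(s**2).sum(1,keepdims=True))
    d=np.c_[s,np.ones(len(s))]@R;return -R.T@t,d
def onz(uv,z,C):
    o,d=ray(uv,C);return o+d*((z-o[2])/d[:,2:])
def go(dp_target,Rt_target):
    "shift (m, tool axes) and rotvec deg for target world pose (mm)"
    p,R,_=pose();return np.round(R.T@(np.array(dp_target)-p)/1000,4),np.round(np.degrees(Ro.from_matrix(R.T@Rt_target).as_rotvec()),2)
E
python3 - <<'E'
from h import *
p,R,o=pose();print(p,R.round(3),o["ft_force"],o["grip_width"],robot.tcp_to_grasp)
for c in("top","side"):
    im=viewer.get_image(c);cv2.imwrite(f"pics/{c}0.png",im)
    K,k1,Rc,t=cam(c);print(c,K.round(0).tolist(),k1,(-Rc.T@t).round(0),Rc.round(2).tolist())
    for n in("blade","cover_plate","rack","holder","spare","shelf","last","jar"):
        print(c,n,[(np.round(d["extent"]).astype(int).tolist(),round(d["p"],2)) for d in viewer.recognise(c,n)][:4])
E
```

```text
[225.42785662 555.36972938 198.42518355] [[-0.927  0.376 -0.001]
 [ 0.376  0.927 -0.002]
 [ 0.    -0.002 -1.   ]] [-0.69987971  1.0509015   0.57814371] 85.67093916169988 18.700000000000003
top [[382.0, 0.0, 251.0], [0.0, 382.0, 190.0], [0.0, 0.0, 1.0]] 0.04511252839527134 [ 397.   28. 1013.] [[-0.01, -1.0, -0.0], [-0.99, 0.01, -0.16], [0.16, 0.0, -0.99]]
top blade [([337, 214, 26, 13], 0.72), ([66, 210, 57, 55], 0.58), ([151, 203, 26, 65], 0.56)]
top cover_plate [([235, 136, 41, 38], 0.8)]
top rack [([326, 204, 71, 37], 0.83)]
top holder [([236, 136, 41, 41], 0.73), ([374, 213, 29, 9], 0.42)]
top spare [([338, 217, 25, 7], 0.56), ([204, 78, 113, 112], 0.39), ([234, 137, 46, 42], 0.21)]
top shelf [([146, 200, 30, 69], 0.69), ([206, 70, 110, 120], 0.62)]
top last [([390, 109, 30, 71], 0.68)]
top jar [([97, 134, 32, 27], 0.76)]
side [[497.0, 0.0, 262.0], [0.0, 497.0, 192.0], [0.0, 0.0, 1.0]] -0.21879566248186122 [ 360. -821. 1200.] [[0.98, -0.21, -0.0], [-0.17, -0.76, -0.62], [0.13, 0.61, -0.78]]
side blade [([193, 157, 58, 8], 0.87), ([277, 156, 89, 93], 0.62), ([189, 115, 46, 24], 0.55), ([274, 104, 16, 35], 0.5)]
side cover_plate [([280, 183, 36, 27], 0.67)]
side rack [([241, 273, 46, 65], 0.81), ([283, 183, 32, 22], 0.54)]
side holder [([268, 300, 8, 27], 0.66)]
side spare [([251, 266, 14, 25], 0.65)]
side shelf [([277, 158, 88, 92], 0.87)]
side last [([313, 307, 73, 34], 0.87), ([196, 156, 56, 10], 0.71)]
side jar [([274, 107, 17, 26], 0.88), ([280, 154, 85, 95], 0.48)]
```

```bash
python3 -c "
import cv2,numpy as np
a=cv2.imread('pics/top0.png');cv2.imwrite('pics/top0b.png',cv2.resize(a,(800,600)))
a=cv2.imread('pics/side0.png');cv2.imwrite('pics/side0b.png',cv2.resize(a,(800,600)))"
```

```text
(no output)
```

View pics/top0b.png

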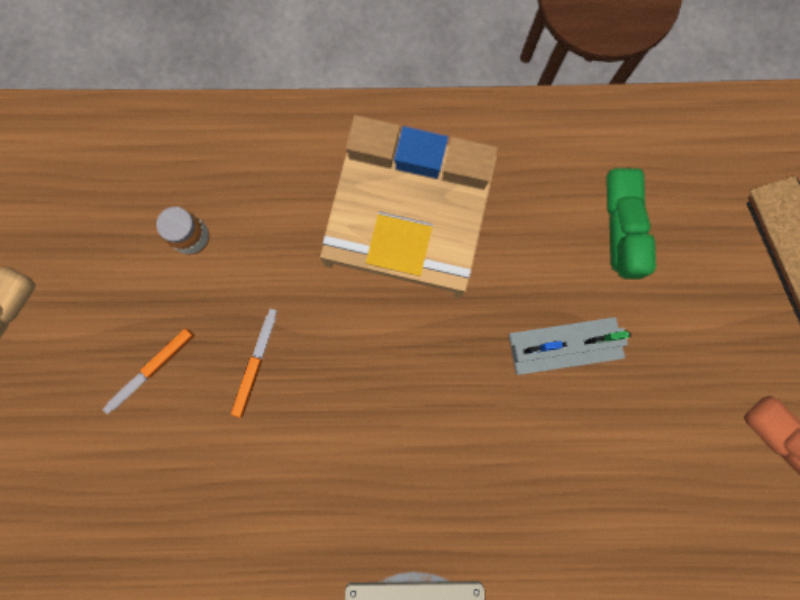

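View pics/side0b.png

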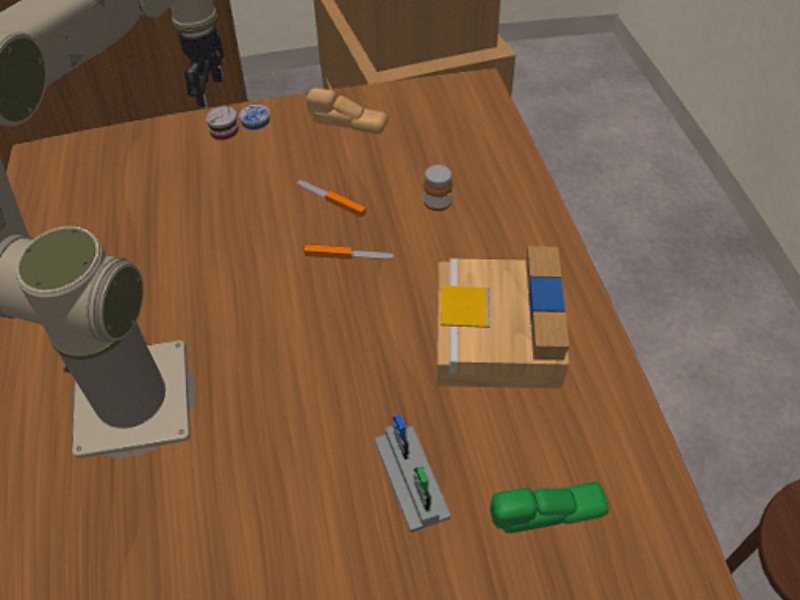

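Top view: the cover is at (398,245) and the two orange-handled blades are at about (255,360) and (150,370). The rack is at (568,345), blue tab on the left and green on the right. Next I'll measure positions from colour masks.

```bash
cat >> h.py <<'E'
def hsvmask(im,lo,hi): 
    m=cv2.inRange(cv2.cvtColor(im,cv2.COLOR_BGR2HSV),np.array(lo),np.array(hi));return m
def blobs(m,amin=20):
    n,l,s,c=cv2.connectedComponentsWithStats(m);return [(l==i) for i in np.argsort(-s[:,4]) if i>0 and s[i,4]>=amin]
def quad(b): 
    ys,xs=np.nonzero(b);return cv2.boxPoints(cv2.minAreaRect(np.c_[xs,ys].astype(np.float32)))
E
python3 - <<'E'
from h import *
for c in("top","side"):
    im=cv2.imread(f"pics/{c}0.png");C=cam(c)
    for n,lo,hi,z in(("yellow",(20,180,120),(30,255,255),85),("orange",(8,225,170),(14,255,255),18),("green",(55,120,60),(80,255,255),100),("blue",(105,150,60),(125,255,255),100)):
        for b in blobs(hsvmask(im,lo,hi))[:4]:
            ys,xs=np.nonzero(b)
            print(c,n,b.sum(),"cen",onz([[xs.mean(),ys.mean()]],z,C)[0,:2].round(1),"quad",onz(quad(b),z,C)[:,:2].round(0).tolist())
    if c=="top":
        m=cv2.inRange(cv2.cvtColor(im,cv2.COLOR_BGR2HSV),np.array((0,0,100)),np.array((179,60,255)));
        m[:60]=0;m[345:]=0
        for b in blobs(m,60)[:8]: print("grey",b.sum(),quad(b).round(0).tolist(),"z10",onz(quad(b),10,C)[:,:2].round(0).tolist(),"z36",onz(quad(b),36,C)[:,:2].round(0).tolist())
E
```

```text
top yellow 1143 cen [634.5  16.7] quad [[606.0, 70.0], [686.0, 51.0], [664.0, -36.0], [584.0, -16.0]]
top green 1690 cen [ 658.5 -344.5] quad [[749.0, -314.0], [752.0, -383.0], [576.0, -379.0], [573.0, -312.0]]
top green 67 cen [ 483.8 -312.5] quad [[486.0, -294.0], [492.0, -330.0], [482.0, -331.0], [476.0, -295.0]]
top blue 759 cen [783.5 -19.9] quad [[758.0, 24.0], [827.0, 7.0], [808.0, -63.0], [740.0, -46.0]]
top blue 60 cen [ 469.6 -212.8] quad [[473.0, -196.0], [477.0, -230.0], [467.0, -231.0], [462.0, -197.0]]
grey 1661 [[325.0, 213.0], [399.0, 201.0], [403.0, 228.0], [330.0, 240.0]] z10 [[498.0, -167.0], [527.0, -360.0], [457.0, -365.0], [428.0, -175.0]] z36 [[496.0, -162.0], [523.0, -350.0], [455.0, -355.0], [428.0, -169.0]]
grey 400 [[96.0, 148.0], [106.0, 128.0], [126.0, 138.0], [116.0, 158.0]] z10 [[681.0, 442.0], [737.0, 418.0], [710.0, 365.0], [654.0, 390.0]] z36 [[674.0, 431.0], [728.0, 408.0], [701.0, 356.0], [648.0, 380.0]]
grey 212 [[65.0, 261.0], [89.0, 238.0], [93.0, 242.0], [70.0, 266.0]] z10 [[384.0, 505.0], [443.0, 449.0], [431.0, 437.0], [373.0, 493.0]] z36 [[3
[... 831 characters left out ...]
] quad [[369.0, 279.0], [371.0, 295.0], [463.0, 266.0], [459.0, 251.0]]
side orange 88 cen [473.6 404.9] quad [[435.0, 432.0], [443.0, 447.0], [513.0, 378.0], [505.0, 363.0]]
side green 1708 cen [ 660.1 -398.7] quad [[577.0, -358.0], [761.0, -367.0], [748.0, -436.0], [570.0, -425.0]]
side green 57 cen [ 484.6 -307.6] quad [[478.0, -291.0], [491.0, -290.0], [491.0, -327.0], [478.0, -327.0]]
side blue 431 cen [786.7  -0.9] quad [[765.0, 42.0], [828.0, 37.0], [805.0, -48.0], [746.0, -42.0]]
side blue 57 cen [ 470.  -209.5] quad [[467.0, -191.0], [479.0, -194.0], [471.0, -231.0], [459.0, -228.0]]
side blue 22 cen [306.1 609.7] quad [[278.0, 618.0], [332.0, 622.0], [333.0, 603.0], [279.0, 599.0]]
```

```bash
cat >> h.py <<'E'
def down(psi,pitch=0):
    "tool-down orientation, tool x at world angle psi (deg)"
    a=np.radians(psi);x=np.array([np.cos(a),np.sin(a),0]);z=np.array([0,0,-1.]);return np.c_[x,np.cross(z,x),z]
E
python3 - <<'E'
from h import *
print(go([418,270,130],down(163.1)))
print(np.array(viewer.camera_info("wrist")["tool_from_camera"]).round(2))
E
```

```text
(array([-0.2857, -0.1926,  0.0695]), array([ 0.01, -0.  , -5.2 ]))
[[  -0.     -0.96   -0.29   73.08]
 [   1.     -0.     -0.     -0.46]
 [  -0.     -0.29    0.96 -174.4 ]
 [   0.      0.      0.      1.  ]]
```

send_rows(commands=[-0.2857,-0.1926,0.06,0,0,-5.2,1,-0.2857,-0.1926,0.0695,0,0,-5.2,1,-0.2857,-0.1926,0.0695,0,0,-5.2,1,-0.2857,-0.1926,0.0695,0,0,-5.2,1,-0.2857,-0.1926,0.0695,0,0,-5.2,1,-0.2857,-0.1926,0.0695,0,0,-5.2,1,-0.2857,-0.1926,0.0695,0,0,-5.2,1,-0.2857,-0.1926,0.0695,0,0,-5.2,1,-0.2857,-0.1926,0.0695,0,0,-5.2,1,-0.2857,-0.1926,0.0695,0,0,-5.2,1])

```text
clock: 1.73
tool_pos: [419.4, 266.3, 128.9]
tool_rot: [-0.0, 0.149, 0.989, -0.001]
ft_force: [-0.4, -0.0, -0.8]
grip_width: 85.5
```

```bash
cat > look.py <<'E'
from h import *
p,R,o=pose();print(p.round(1),R.round(3).tolist(),o["clock"])
im=viewer.get_image("wrist");C=cam("wrist");cv2.imwrite("pics/w1.png",im)
b=blobs(hsvmask(im,(5,180,100),(17,255,255)))[0]
print("orange z20",onz(quad(b),20,C)[:,:2].round(1).tolist())
m=hsvmask(im,(0,0,90),(179,70,255))
for b in blobs(m,200)[:4]: print("grey z11",b.sum(),quad(b).round(0).tolist(),onz(quad(b),11,C)[:,:2].round(1).tolist())
E
python3 look.py
```

```text
[419.4 266.3 128.9] [[-0.956, 0.295, -0.001], [0.295, 0.956, -0.002], [0.0, -0.002, -1.0]] 1.7333
orange z20 [[493.7, 359.4], [424.7, 430.5], [443.8, 447.6], [515.6, 376.8]]
grey z11 1236 [[410.0, 145.0], [460.0, 73.0], [472.0, 82.0], [423.0, 154.0]] [[430.9, 436.4], [371.8, 497.7], [383.7, 509.6], [444.2, 448.4]]
grey z11 1028 [[395.0, 349.0], [442.0, 349.0], [442.0, 383.0], [395.0, 383.0]] [[711.9, 377.8], [734.4, 443.2], [803.6, 437.8], [779.0, 368.7]]
grey z11 789 [[255.0, 278.0], [257.0, 219.0], [270.0, 219.0], [269.0, 278.0]] [[539.9, 224.1], [463.3, 250.3], [468.5, 265.4], [545.5, 240.3]]
grey z11 454 [[135.0, 280.0], [158.0, 231.0], [172.0, 238.0], [149.0, 286.0]] [[497.5, 75.9], [444.2, 132.4], [457.6, 145.1], [512.2, 89.0]]
```

View pics/w1.png

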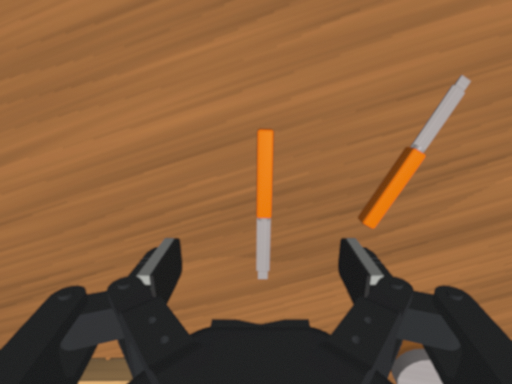

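Wrist view: the target blade's handle is at (265,175) and its tip at (263,278). It runs nearly parallel to the tool, and the decoy is to the right.

Run:
```python
from h import *
im=cv2.imread("pics/w1.png");C=cam("wrist")
b=blobs(hsvmask(im,(5,180,100),(17,255,255)))[1];q=onz(quad(b),20,C)[:,:2];print(q.round(1).tolist(),q.mean(0))
t=np.array([542.7,232.2]);h=q.mean(0);ang=np.degrees(np.arctan2(*(t-h)[::-1]));print("yaw",ang,"len",np.hypot(*(t-h)))
u=(t-h)/np.hypot(*(t-h));g=h+5*u;print(g)
psi=ang+180
for z in (40,3.5): print(go([*g,z],down(psi)))
```

```text
[[363.3, 280.7], [368.5, 297.5], [463.3, 269.6], [457.6, 251.1]] [413.17123608 274.72561291]
yaw -18.17553517632569 len 136.330951863812
[417.92176273 273.16596661]
(array([0.0021, 0.0046, 0.0896]), array([-0.04, -0.03,  1.06]))
(array([0.002 , 0.0046, 0.1261]), array([-0.04, -0.03,  1.06]))
```

send_rows(commands=[0.002,0.0046,0.04,0,0,1.1,0.2,0.002,0.0046,0.08,0,0,1.1,-0.1,0.002,0.0046,0.11,0,0,1.1,-0.2,0.002,0.0046,0.126,0,0,1.1,-0.2,0.002,0.0046,0.126,0,0,1.1,-0.2,0.002,0.0046,0.126,0,0,1.1,-1,0.002,0.0046,0.126,0,0,1.1,-1,0.002,0.0046,0.126,0,0,1.1,-1,0.002,0.0046,0.126,0,0,1.1,-1,0.002,0.0046,0.126,0,0,1.1,-1], squeeze=60)

```text
clock: 2.62
tool_pos: [419.1, 273.8, 5.1]
tool_rot: [0.001, 0.158, 0.987, 0.001]
ft_force: [-0.7, -0.4, -0.8]
grip_width: 0.1
```

send_rows(commands=[0,0,0,0,0,0,-1,0,0,0,0,0,0,-1,0,0,0,0,0,0,-1,0,0,-0.02,0,0,0,-1,0,0,-0.05,0,0,0,-1,0,0,-0.09,0,0,0,-1,0,0,-0.12,0,0,0,-1,0,0,-0.12,0,0,0,-1])

```text
clock: 3.28
tool_pos: [423.0, 275.8, 132.9]
tool_rot: [0.005, 0.158, 0.987, 0.004]
ft_force: [0.3, 0.8, 1.4]
grip_width: -0.0
```

Run:
```python
from h import *
p,R,o=pose();print(p.round(1),o["ft_force"],o["grip_width"])
for n in("wrist","side"):
    im=viewer.get_image(n);cv2.imwrite(f"pics/{n}2.png",im)
a=cv2.imread("pics/wrist2.png");b=cv2.imread("pics/side2.png")[60:300,150:470]
cv2.imwrite("pics/v2.png",np.vstack([cv2.resize(a,(400,300)),cv2.resize(b,(400,300))]))
```

```text
[423.  275.8 132.9] [0.30299521 0.82950765 1.42724019] -0.004729324083884153
```

View pics/v2.png

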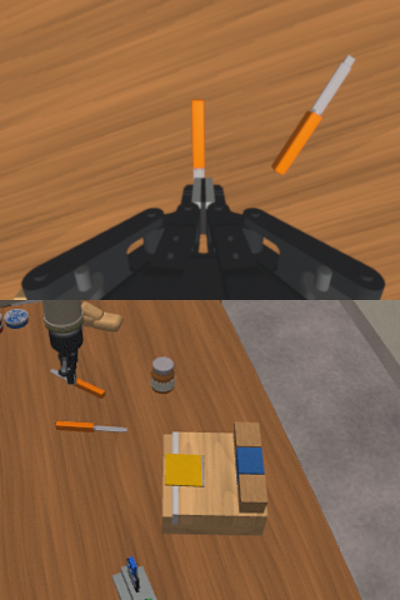

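Run:
```python
from h import *
p,R,o=pose()
im=cv2.imread("pics/wrist2.png");C=cam("wrist");S=cam("side")
print("TCP px wrist",proj(p,C),"side",proj(p,S))
im2=cv2.imread("pics/side2.png")
for i,c,n in((im,C,"w"),(im2,S,"s")):
  for b in blobs(hsvmask(i,(5,180,100),(17,255,255)))[:3]:
    q=onz(quad(b),20,c)[:,:2];print(n,b.sum(),q.round(1).tolist(),q.mean(0))
b=im2[:200,150:330];cv2.imwrite("pics/s2.png",cv2.resize(b,None,fx=3,fy=3,interpolation=cv2.INTER_CUBIC))
```

```text
TCP px wrist [[260.48948285 219.93083798]] side [[207.86046781 134.50542682]]
w 1846 [[486.8, 353.2], [420.8, 422.9], [439.0, 439.0], [507.7, 369.5]] [463.59244114 396.16509569]
w 1450 [[361.1, 277.4], [366.2, 293.5], [457.2, 264.9], [451.6, 247.1]] [409.02395364 270.7166622 ]
s 212 [[363.5, 264.4], [369.3, 296.3], [465.5, 264.1], [458.5, 232.9]] [414.23396045 264.44363918]
s 170 [[434.3, 412.9], [448.7, 441.7], [516.2, 373.0], [501.4, 345.7]] [475.14875768 393.33169035]
s 25 [[647.0, 408.7], [653.8, 422.9], [692.5, 392.1], [685.5, 378.3]] [669.71652641 400.49876542]
```

View pics/s2.png

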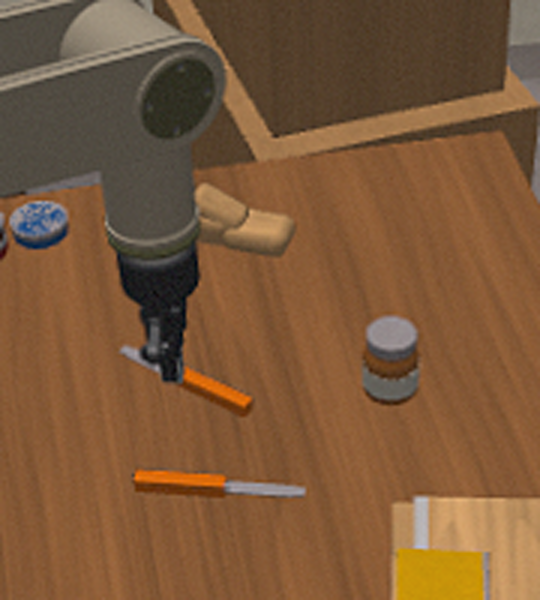

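The gripper closed empty and the blade has not moved. The fingertips project about 7 mm short of the TCP, so they probably slid off the top of the handle. I'll pre-close, go lower and retry.

Run:
```python
from h import *
for z in (40,0): print(go([416,272.8,z],down(161.8)))
```

```text
(array([ 0.0039, -0.0032,  0.0869]), array([ 0.24,  0.24, -0.02]))
(array([ 0.004 , -0.0033,  0.1269]), array([ 0.24,  0.24, -0.02]))
```

send_rows(commands=[0.004,-0.0033,0.04,0.24,0.24,0,-0.3,0.004,-0.0033,0.08,0.24,0.24,0,-0.3,0.004,-0.0033,0.095,0.24,0.24,0,-0.3,0.004,-0.0033,0.095,0.24,0.24,0,-0.3,0.004,-0.0033,0.1,0.24,0.24,0,-0.3,0.004,-0.0033,0.1,0.24,0.24,0,-0.3,0.004,-0.0033,0.1,0.24,0.24,0,-0.3], squeeze=30)

```text
clock: 3.97
tool_pos: [416.8, 273.2, 28.1]
tool_rot: [0.001, 0.158, 0.987, 0.001]
ft_force: [0.5, 0.0, 0.5]
grip_width: 29.6
```

Run:
```python
from h import *
p,R,o=pose();print(p.round(1),R.round(3).tolist(),o["ft_force"],o["grip_width"])
im=viewer.get_image("wrist");C=cam("wrist");print(proj(p,C))
b=blobs(hsvmask(im,(5,180,100),(17,255,255)));print([(x.sum(),onz(quad(x),20,C)[:,:2].round(1).tolist()) for x in b[:2]])
cv2.imwrite("pics/w3.png",cv2.resize(im[90:330,130:400],None,fx=2.5,fy=2.5))
for z in (3,0,-3): print(z,go([p[0],p[1],z],down(161.8)))
```

```text
[416.8 273.2  28.1] [[-0.95, 0.313, 0.001], [0.313, 0.95, 0.001], [-0.001, 0.001, -1.0]] [0.54629938 0.03086105 0.51971753] 29.603941525579398
[[260.14076974 219.39000435]]
[(np.int64(4576), [[489.2, 354.6], [422.1, 425.2], [445.0, 444.7], [517.4, 374.0]]), (np.int64(3148), [[363.8, 279.3], [369.3, 295.9], [463.9, 265.8], [457.5, 246.5]])]
3 (array([ 0.0003, -0.0003,  0.0255]), array([ 0.1 ,  0.1 , -0.02]))
0 (array([ 0.0003, -0.0003,  0.0285]), array([ 0.1 ,  0.1 , -0.02]))
-3 (array([ 0.0003, -0.0003,  0.0315]), array([ 0.1 ,  0.1 , -0.02]))
```

View pics/w3.png

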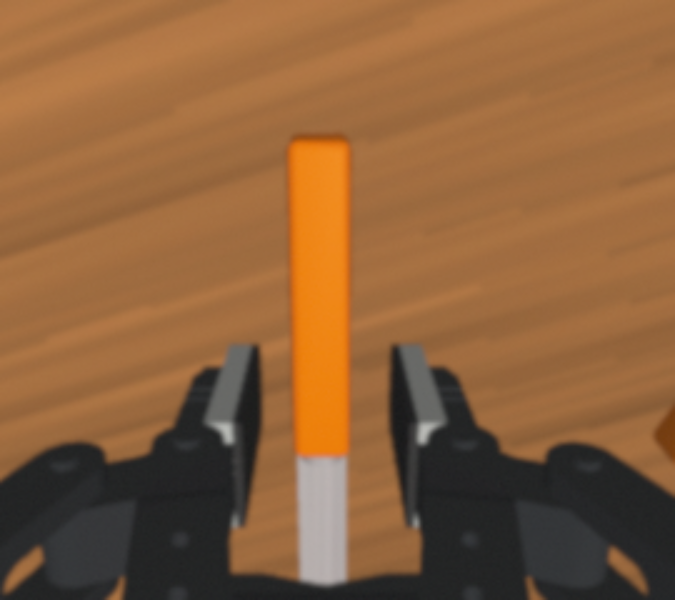

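Between pads at crop rows 345-430, the handle is well centred (cols 290-350). The pads look clearly nearer the camera than the TCP should be, so I'll check their depth from the known opening.

Run:
```python
from h import *
C=cam("wrist");K=C[0];print(K[0,0],K[1,1],K[:2,2],C[1]);p,R,o=pose()
for h in (0,10,20,30,40,50):
    P=[p+R@np.array([x,s*14.8,-h]) for s in(-1,1) for x in (11,-11)]
    q=proj(np.array(P),C);print(h,((q-[130,90])*2.5).round(0).tolist())
print(o["joints"])
```

```text
268.43488601696004 268.43488601696004 [259.75424442 191.87647215] -0.032986111863697334
0 [[273.0, 288.0], [274.0, 361.0], [380.0, 288.0], [378.0, 360.0]]
10 [[270.0, 301.0], [272.0, 377.0], [383.0, 301.0], [381.0, 377.0]]
20 [[267.0, 315.0], [269.0, 395.0], [386.0, 315.0], [384.0, 395.0]]
30 [[263.0, 331.0], [266.0, 415.0], [390.0, 331.0], [388.0, 415.0]]
40 [[259.0, 349.0], [262.0, 437.0], [394.0, 349.0], [392.0, 437.0]]
50 [[255.0, 370.0], [258.0, 463.0], [399.0, 370.0], [396.0, 463.0]]
[ 4.77306981e-01  1.03736694e-02  1.93969663e+00  3.40160497e-05
  1.18901868e+00 -7.75439278e-01]
```

The pads match a model with the finger ends about 38 mm behind the reported TCP. The earlier miss and the side view both agree with that. I'll descend further, guarded by force.

send_rows(commands=[0.0003,-0.0003,0.02,0.1,0.1,0,-0.3,0.0003,-0.0003,0.038,0.1,0.1,0,-0.3,0.0003,-0.0003,0.045,0.1,0.1,0,-0.3,0.0003,-0.0003,0.05,0.1,0.1,0,-0.3,0.0003,-0.0003,0.055,0.1,0.1,0,-0.3,0.0003,-0.0003,0.055,0.1,0.1,0,-0.3])

```text
clock: 4.52
tool_pos: [416.9, 273.3, -26.6]
tool_rot: [-0.0, 0.158, 0.987, -0.0]
ft_force: [-0.4, -0.1, -0.1]
grip_width: 29.9
```

send_rows(commands=[0,0,0.003,0,0,0,-0.3,0,0,0.005,0,0,0,-0.3,0,0,0.006,0,0,0,-0.3,0,0,0.006,0,0,0,-0.3,0,0,0.006,0,0,0,-1,0,0,0.006,0,0,0,-1,0,0,0.006,0,0,0,-1,0,0,0.006,0,0,0,-1,0,0,0.006,0,0,0,-1], squeeze=60)

```text
clock: 5.27
tool_pos: [418.0, 273.8, -31.4]
tool_rot: [0.001, 0.158, 0.987, 0.001]
ft_force: [-0.7, -0.8, 7.6]
grip_width: 16.7
```

send_rows(commands=[0,0,-0.01,0,0,0,-1,0,0,-0.03,0,0,0,-1,0,0,-0.06,0,0,0,-1,0,0,-0.09,0,0,0,-1,0,0,-0.12,0,0,0,-1,0,0,-0.12,0,0,0,-1,0,0,-0.12,0,0,0,-1])

```text
clock: 5.85
tool_pos: [419.7, 274.7, 91.7]
tool_rot: [0.003, 0.158, 0.987, 0.002]
ft_force: [0.4, 0.1, -2.0]
grip_width: 16.5
```

Run:
```python
from h import *
p,R,o=pose();print(p,o["ft_force"],o["grip_width"])
print(go([438,65.5,88.6],down(166.2)))
```

```text
[419.66102417 274.66670972  91.71174846] [ 0.35313169  0.13341774 -1.9962303 ] 16.528455080564118
(array([-0.0828, -0.193 ,  0.0025]), array([ 0.29,  0.32, -4.42]))
```

send_rows(commands=[-0.02,-0.03,0,0,0,-1,-1,-0.0325,-0.0648,0,0.29,0.32,-2,-1,-0.05,-0.1,0.0,0.29,0.32,-3,-1,-0.066,-0.135,0.0,0.29,0.32,-4,-1,-0.0828,-0.17,0.0025,0.29,0.32,-4.4,-1,-0.0828,-0.193,0.0025,0.29,0.32,-4.4,-1,-0.0828,-0.193,0.0025,0.29,0.32,-4.4,-1,-0.0828,-0.193,0.0025,0.29,0.32,-4.4,-1,-0.0828,-0.193,0.0025,0.29,0.32,-4.4,-1])

```text
clock: 6.6
tool_pos: [437.3, 65.8, 87.8]
tool_rot: [-0.001, 0.121, 0.993, 0.0]
ft_force: [0.2, -0.6, -1.1]
grip_width: 16.7
```

Run:
```python
from h import *
p,R,o=pose();print(p,R.round(3).tolist(),o["ft_force"],o["grip_width"])
im=viewer.get_image("wrist");C=cam("wrist");cv2.imwrite("pics/w4.png",im)
T=cam("top");im2=viewer.get_image("top");cv2.imwrite("pics/t4.png",im2);S=cam("side");im3=viewer.get_image("side");cv2.imwrite("pics/s4.png",im3)
for n,i,c in(("w",im,C),("t",im2,T),("s",im3,S)):
  for b in blobs(hsvmask(i,(20,180,100),(30,255,255)))[:1]: q=onz(quad(b),85,c)[:,:2];print(n,b.sum(),quad(b).round(0).tolist(),q.round(1).tolist(),q.mean(0))
x=p+R@np.array([-131,0,-41.4]);print("tip pred",x,proj(x,C),proj(x,T),proj(x,S))
cv2.imwrite("pics/v4.png",np.vstack([cv2.resize(im[150:],None,fx=1.3,fy=1.3),cv2.resize(im3[100:300,150:400],(666,290))[:, :665]]) if 0 else cv2.resize(im,(800,600)))
```

```text
[437.30422586  65.76042187  87.75905693] [[-0.971, 0.24, -0.002], [0.24, 0.971, 0.0], [0.002, 0.0, -1.0]] [ 0.17879527 -0.62243697 -1.07568508] 16.738865867677035
t 1142 [[234.0, 168.0], [241.0, 137.0], [276.0, 145.0], [268.0, 176.0]] [[605.7, 69.8], [686.4, 50.5], [663.9, -36.2], [583.7, -15.9]] [634.90970272  17.05952813]
s 724 [[282.0, 183.0], [310.0, 183.0], [310.0, 208.0], [282.0, 208.0]] [[606.0, 71.4], [685.9, 53.9], [661.5, -33.9], [584.7, -17.1]] [634.52262639  18.57531965]
tip pred [564.55444211  34.36086036 128.94655504] [[259.89870676 412.44227915]] [[248.05023033 180.85544232]] [[271.09345401 185.37117416]]
```

View pics/v4.png

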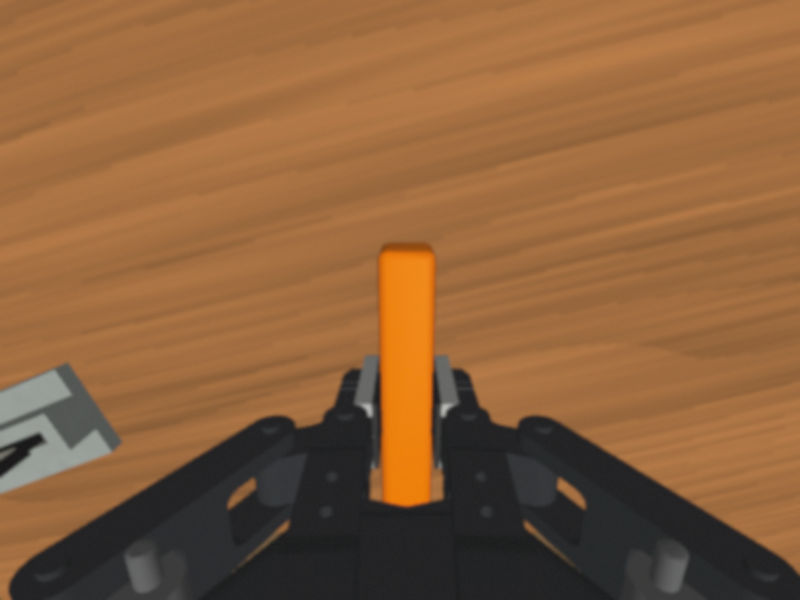

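The blade is held straight at cols 380-435, with the handle's back end at row 245. I'll check level and tip numerically.

Run:
```python
from h import *
p,R,o=pose();C=cam("wrist");im=cv2.imread("pics/w4.png")
b=blobs(hsvmask(im,(5,180,100),(17,255,255)))[0];ys,xs=np.nonzero(b);print("orange rows",ys.min(),ys.max(),"at rows:",[(r,xs[ys==r].min(),xs[ys==r].max()) for r in (162,180,200,220,240)])
for pit in(-6,-3,0,3,6):
    a=np.radians(pit);M=np.array([[np.cos(a),0,np.sin(a)],[0,1,0],[-np.sin(a),0,np.cos(a)]])
    P=[p+R@(M@np.array([54,s*9,-10])+[0,0,-41.4]) for s in(-1,1)];print(pit,proj(np.array(P),C).round(1).tolist())
for n in("top","side"):
    c=cam(n);i=cv2.imread(f"pics/{n[0]}4.png");i0=cv2.imread(f"pics/{n}0.png")
    x=proj(p+R@np.array([-131,0,-41.4]),c)[0];y=proj(p+R@np.array([-46,0,-41.4]),c)[0];print(n,x.round(1),y.round(1))
    d=cv2.absdiff(i,i0).max(2)>25;L=hsvmask(i,(0,0,110),(179,70,255))>0;m=(d&L).astype(np.uint8)
    for b in blobs(m,8)[:5]:
        ys,xs=np.nonzero(b)
        if abs(xs.mean()-x[0])<60 and abs(ys.mean()-x[1])<70: print(b.sum(),quad(b).round(1).tolist())
a=cv2.resize(cv2.imread("pics/t4.png")[130:230,200:300],(400,400),interpolation=2);b=cv2.resize(cv2.imread("pics/s4.png")[130:230,210:310],(400,400),interpolation=2)
cv2.imwrite("pics/v5.png",np.hstack([a,b]))
```

```text
orange rows 155 324 at rows: [(162, np.int64(243), np.int64(277)), (180, np.int64(242), np.int64(278)), (200, np.int64(242), np.int64(278)), (220, np.int64(242), np.int64(277)), (240, np.int64(243), np.int64(276))]
-6 [[242.0, 151.1], [279.6, 151.1]]
-3 [[241.6, 152.7], [280.0, 152.6]]
0 [[241.3, 154.6], [280.4, 154.5]]
3 [[240.9, 156.8], [280.9, 156.8]]
6 [[240.5, 159.6], [281.3, 159.5]]
top [247.6 180.6] [239.3 215.7]
4372 [[185.6999969482422, 193.1999969482422], [255.60000610351562, 190.60000610351562], [258.0, 255.89999389648438], [188.1999969482422, 258.5]]
side [271.2 184.9] [240.8 184.3]
122 [[241.89999389648438, 186.0], [242.0, 182.0], [272.1000061035156, 183.1999969482422], [272.0, 187.1999969482422]]
```

View pics/v5.png

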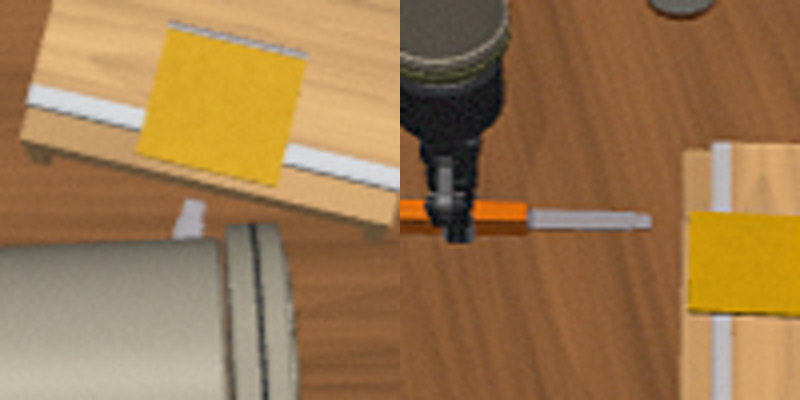

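Side crop: the tip is at (272,185), within 1 px of the prediction. In the top crop it points at the middle of the cover. The blade is level, so I'll lower it and insert.

send_rows(commands=[0,0,0.025,0,0,0,-1,0,0,0.045,0,0,0,-1,0,0,0.0535,0,0,0,-1,0,0,0.0535,0,0,0,-1,0,0,0.0535,0,0,0,-1,0,0,0.0535,0,0,0,-1])

```text
clock: 7.25
tool_pos: [438.7, 66.8, 36.0]
tool_rot: [0.0, 0.119, 0.993, 0.0]
ft_force: [-0.1, -0.7, -1.0]
grip_width: 16.7
```

send_rows(commands=[-0.008,0,0.002,0,0,0,-1,-0.016,0,0.002,0,0,0,-1,-0.024,0,0.002,0,0,0,-1,-0.032,0,0.002,0,0,0,-1,-0.04,0,0.002,0,0,0,-1,-0.04,0,0.002,0,0,0,-1,-0.04,0,0.002,0,0,0,-1])

```text
clock: 7.83
tool_pos: [477.9, 57.1, 33.9]
tool_rot: [0.0, 0.12, 0.993, 0.0]
ft_force: [-0.5, -0.3, -1.5]
grip_width: 16.7
```

Run:
```python
from h import *
p,R,o=pose();s=np.array([618.2,21.5,0]);a=np.radians(-13.6);M=np.array([[np.cos(a),-np.sin(a),0],[np.sin(a),np.cos(a),0],[0,0,1]])
print("tip in shelf",(M.T@(p+R@np.array([-131,0,-41.4])-s)).round(1),o["ft_force"])
i=viewer.get_image("side");S=cam("side");print(proj(p+R@np.array([-131,0,-41.4]),S))
cv2.imwrite("pics/s6.png",cv2.resize(i[130:230,220:345],(750,600),interpolation=2))
```

```text
tip in shelf [-13.8   1.3  75.3] [-0.45893443 -0.26389422 -1.49093532]
[[285.31403094 197.07174451]]
```

View pics/s6.png

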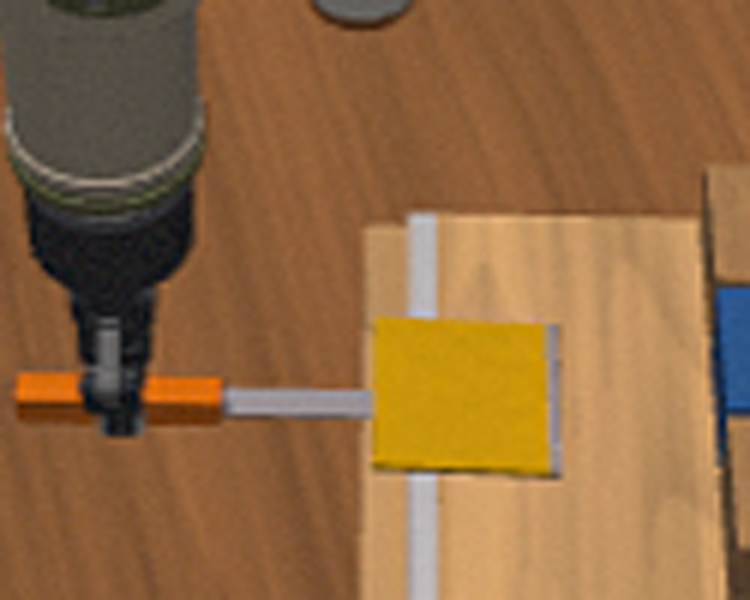

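The blade disappears under the cover's front edge at crop (372,403), as intended. Next I'll compute the lever arc.

Run:
```python
import numpy as np
x0,z0=-13.8,75.3
for th in np.arange(0.1,1.86,0.1):
    r=73.5-4.5*th
    x=60-r*np.cos(th)-2*np.sin(th); z=83+r*np.sin(th)-2*np.cos(th)-1
    print(round(th,2),round(-(x-x0)/1000,4),round(-(z-z0)/1000,4))
```

```text
0.1 -0.0009 -0.012
0.2 -0.0022 -0.0192
0.3 -0.0043 -0.0261
0.4 -0.007 -0.0328
0.5 -0.0103 -0.0391
0.6 -0.0142 -0.045
0.7 -0.0187 -0.0505
0.8 -0.0237 -0.0554
0.9 -0.0291 -0.0599
1.0 -0.0348 -0.0637
1.1 -0.0409 -0.0669
1.2 -0.0473 -0.0694
1.3 -0.0538 -0.0713
1.4 -0.0604 -0.0726
1.5 -0.0671 -0.0731
1.6 -0.0737 -0.073
1.7 -0.0803 -0.0723
1.8 -0.0867 -0.0708
```

send_rows(commands=[0,0,-0.006,0,0,0,-1,-0.001,0,-0.012,0,0,0,-1,-0.0022,0,-0.0192,0,0,0,-1,-0.0043,0,-0.0261,0,0,0,-1,-0.007,0,-0.0328,0,0,0,-1,-0.0103,0,-0.0391,0,0,0,-1,-0.0142,0,-0.045,0,0,0,-1,-0.0187,0,-0.0505,0,0,0,-1,-0.0237,0,-0.0554,0,0,0,-1,-0.0291,0,-0.0599,0,0,0,-1])

```text
clock: 8.72
tool_pos: [506.3, 50.1, 94.3]
tool_rot: [0.0, 0.119, 0.993, 0.0]
ft_force: [-1.8, 0.6, -1.4]
grip_width: 16.3
```

```bash
cat > cov.py <<'E'
from h import *
p,R,o=pose();s=np.array([618.2,21.5,0]);a=np.radians(-13.6);M=np.array([[np.cos(a),-np.sin(a),0],[np.sin(a),np.cos(a),0],[0,0,1]])
t=(M.T@(p+R@np.array([-131,0,-41.4])-s));print("tip in shelf",t.round(1),o["ft_force"],"angle est",np.arctan2(t[2]-83,60-t[0]))
i=viewer.get_image("side");S=cam("side");b=blobs(hsvmask(i,(18,120,50),(32,255,255)));print([(x.sum(),quad(x).round(0).tolist()) for x in b[:2]])
for th in (0,.5,.8,1,1.25,1.4,1.5,1.6,1.7,1.8,1.9,2):
    P=[M@np.array([60-r*np.cos(th),y,83+r*np.sin(th)])+s for r in(0,86) for y in(-45,45)];q=proj(np.array(P),S);print(th,q.round(0).astype(int).tolist(),"area",cv2.contourArea(q[[0,1,3,2]].astype(np.float32)))
cv2.imwrite("pics/s7.png",cv2.resize(i[110:230,220:370],(750,600),interpolation=2))
E
python3 cov.py
```

```text
tip in shelf [ 15.5   1.2 135.7] [-1.75502977  0.55058405 -1.35698685] angle est 0.869312021868195
[(np.int64(465), [[292.0, 169.0], [310.0, 168.0], [312.0, 208.0], [294.0, 209.0]])]
0 [[312, 209], [311, 184], [281, 208], [281, 184]] area 741.8684155517258
0.5 [[312, 209], [311, 184], [285, 199], [285, 174]] area 636.7385456818156
0.8 [[312, 209], [311, 184], [291, 195], [291, 170]] area 487.72718735644594
1 [[312, 209], [311, 184], [296, 192], [296, 167]] area 358.95529788080603
1.25 [[312, 209], [311, 184], [304, 190], [303, 165]] area 174.43625097046606
1.4 [[312, 209], [311, 184], [309, 190], [308, 165]] area 56.27716199983843
1.5 [[312, 209], [311, 184], [312, 190], [311, 164]] area 23.637059323489666
1.6 [[312, 209], [311, 184], [315, 190], [314, 164]] area 103.32115984219126
1.7 [[312, 209], [311, 184], [318, 190], [317, 165]] area 181.79713494586758
1.8 [[312, 209], [311, 184], [321, 190], [320, 165]] area 258.1083848848939
1.9 [[312, 209], [311, 184], [324, 191], [323, 166]] area 331.3364086593501
2 [[312, 209], [311, 184], [327, 192], [325, 167]] area 400.61745547060855
```

send_rows(commands=[-0.0055,0,-0.0033,0,0,0,-1,-0.0116,0,-0.0065,0,0,0,-1,-0.018,0,-0.009,0,0,0,-1,-0.0245,0,-0.0109,0,0,0,-1,-0.0311,0,-0.0122,0,0,0,-1,-0.0378,0,-0.0127,0,0,0,-1,-0.0444,0,-0.0126,0,0,0,-1,-0.051,0,-0.0119,0,0,0,-1,-0.0574,0,-0.0104,0,0,0,-1,-0.0574,0,-0.0104,0,0,0,-1])

```text
clock: 9.6
tool_pos: [564.5, 35.9, 105.5]
tool_rot: [0.001, 0.12, 0.993, 0.0]
ft_force: [0.8, -0.3, -0.9]
grip_width: 16.6
```

```bash
python3 cov.py|head -2; python3 -c "
from h import *
print(go([440,66,94],down(166.3)))"
```

```text
tip in shelf [ 75.3   1.  147.2] [ 0.83570487 -0.34847579 -0.91901757] angle est 1.8047730306230851
[(np.int64(315), [[311.0, 208.0], [313.0, 165.0], [325.0, 166.0], [323.0, 209.0]])]
(array([ 0.1275, -0.0004,  0.0112]), array([ 0.04,  0.12, -0.04]))
```

Cover is at about 1.83 rad. I'll withdraw and lay the blade down clear of the shelf.

send_rows(commands=[0.03,0,0,0,0,0,-1,0.07,0,0,0,0,0,-1,0.11,0,0,0,0,0,-1,0.13,0,0.01,0,0,0,-1,0.14,0.03,0.03,0,0,0,-1,0.15,0.06,0.06,0,0,0,-1,0.155,0.08,0.09,0,0,0,-1,0.155,0.08,0.11,0,0,0,-1,0.155,0.08,0.11,0,0,0,-1,0.155,0.08,0.11,0,0,0,-1])

```text
clock: 10.48
tool_pos: [431.0, 150.4, -5.6]
tool_rot: [-0.0, 0.119, 0.993, -0.0]
ft_force: [0.4, -0.2, -0.8]
grip_width: 16.7
```

```bash
python3 cov.py|head -2; python3 -c "
from h import *
p,R,o=pose();print(R.round(3).tolist())
print(go([p[0],p[1],-30.5],down(166.3)))"
```

```text
tip in shelf [-81.3  81.1  35.7] [ 0.43750449 -0.15109528 -0.78545836] angle est -0.3234111933163697
[(np.int64(345), [[312.0, 166.0], [324.0, 166.0], [324.0, 208.0], [312.0, 208.0]])]
[[-0.971, 0.237, 0.002], [0.237, 0.971, 0.0], [-0.002, 0.0, -1.0]]
(array([ 0.    , -0.    ,  0.0263]), array([ 0.03,  0.11, -0.04]))
```

send_rows(commands=[0,0,0.012,0,0,0,-1,0,0,0.02,0,0,0,-1,0,0,0.024,0,0,0,-1,0,0,0.026,0,0,0,-1,0,0,0.026,0,0,0,-1,0,0,0.026,0,0,0,-1])

```text
clock: 11.03
tool_pos: [432.8, 150.3, -30.1]
tool_rot: [0.001, 0.12, 0.993, 0.0]
ft_force: [0.4, -0.1, -1.4]
grip_width: 16.7
```

send_rows(commands=[0,0,0,0,0,0,-0.4,0,0,0,0,0,0,0,0,0,0,0,0,0,0,0,0,0,0,0,0,0.2,0,0,-0.02,0,0,0,0.2,0,0,-0.06,0,0,0,0.5,0,0,-0.1,0,0,0,1,0,0,-0.14,0,0,0,1,0,0,-0.17,0,0,0,1,0,0,-0.17,0,0,0,1])

```text
clock: 11.87
tool_pos: [437.0, 151.4, 148.1]
tool_rot: [0.007, 0.12, 0.993, 0.002]
ft_force: [0.4, 0.4, 0.6]
grip_width: 85.3
```

Run:
```python
from h import *
p,R,o=pose();print(p,o["ft_force"],o["grip_width"])
im=viewer.get_image("wrist");C=cam("wrist")
b=blobs(hsvmask(im,(5,180,100),(17,255,255)))[0];q=onz(quad(b),20,C)[:,:2];print("handle",b.sum(),q.round(1).tolist())
# rack & tabs
i=viewer.get_image("top")
print(go([440,-280,185],down(98.2)),o["joints"])
```

```text
[437.01605208 151.37453611 148.07657777] [0.39523232 0.40405756 0.6110861 ] 85.31105026714893
handle 2028 [[489.4, 348.3], [421.6, 420.3], [442.0, 440.3], [512.7, 368.2]]
(array([-0.1085, -0.4168, -0.0435]), array([ 0.31,  0.2 , 68.05])) [ 2.22879952e-01 -2.37591398e-01  1.93723198e+00 -4.26514775e-04
  1.42772983e+00 -1.10794396e+00]
```

send_rows(commands=[-0.05,-0.01,-0.04,0,0,7,1,-0.07,-0.042,-0.0435,0.3,0.2,14,1,-0.07,-0.083,-0.0435,0.3,0.2,21,1,-0.07,-0.125,-0.0435,0.3,0.2,28,1,-0.07,-0.166,-0.0435,0.3,0.2,35,1,-0.07,-0.207,-0.0435,0.3,0.2,42,1,-0.07,-0.248,-0.0435,0.3,0.2,49,1,-0.07,-0.289,-0.0435,0.3,0.2,56,1,-0.07,-0.33,-0.0435,0.3,0.2,63,1,-0.07,-0.371,-0.0435,0.3,0.2,68,1])

```text
clock: 12.8
tool_pos: [413.1, -221.7, 182.8]
tool_rot: [-0.001, 0.657, 0.754, -0.0]
ft_force: [0.1, -0.9, 0.9]
grip_width: 85.8
```

Run:
```python
from h import *
p,R,o=pose();print(p,np.degrees(np.arctan2(R[1,0],R[0,0])))
print(go([400,-270,180],down(98.2)))
```

```text
[ 413.0614453  -221.72561931  182.8308486 ] 97.87459023023229
(array([-0.046 , -0.0195,  0.0028]), array([-0.11, -0.12, -0.33]))
```

send_rows(commands=[-0.03,-0.0195,0.003,0,0,0,1,-0.046,-0.0195,0.003,0,0,0,1,-0.046,-0.0195,0.003,0,0,0,1])

```text
clock: 13.05
tool_pos: [398.0, -272.4, 177.2]
tool_rot: [-0.003, 0.659, 0.753, -0.0]
ft_force: [1.2, -0.1, -0.0]
grip_width: 85.6
```

Run:
```python
from h import *
p,R,o=pose();print(p)
im=viewer.get_image("wrist");C=cam("wrist");cv2.imwrite("pics/w8.png",im);K,k1,Rc,t=C
im2=cv2.resize(im,(800,600))
S=viewer.get_image("side");cv2.imwrite("pics/s8.png",S)
for n,lo,hi in(("green",(55,120,60),(80,255,255)),("blue",(105,150,60),(125,255,255))):
  for b in blobs(hsvmask(im,lo,hi),60)[:3]: print(n,b.sum(),quad(b).round(0).tolist(),onz(quad(b),116,C)[:,:2].round(1).tolist())
cv2.imwrite("pics/v8.png",im2)
```

```text
[ 397.97923202 -272.38630746  177.21458644]
green 4992 [[384.0, 288.0], [390.0, 239.0], [515.0, 254.0], [508.0, 304.0]] [[539.8, -354.6], [530.5, -298.7], [664.0, -299.4], [682.9, -358.1]]
green 350 [[332.0, 219.0], [347.0, 219.0], [347.0, 253.0], [332.0, 253.0]] [[469.5, -285.9], [483.6, -284.0], [491.9, -319.3], [477.1, -321.3]]
blue 502 [[337.0, 150.0], [340.0, 122.0], [357.0, 123.0], [355.0, 152.0]] [[460.3, -221.7], [457.4, -197.2], [472.7, -196.4], [476.1, -221.0]]
```

View pics/v8.png

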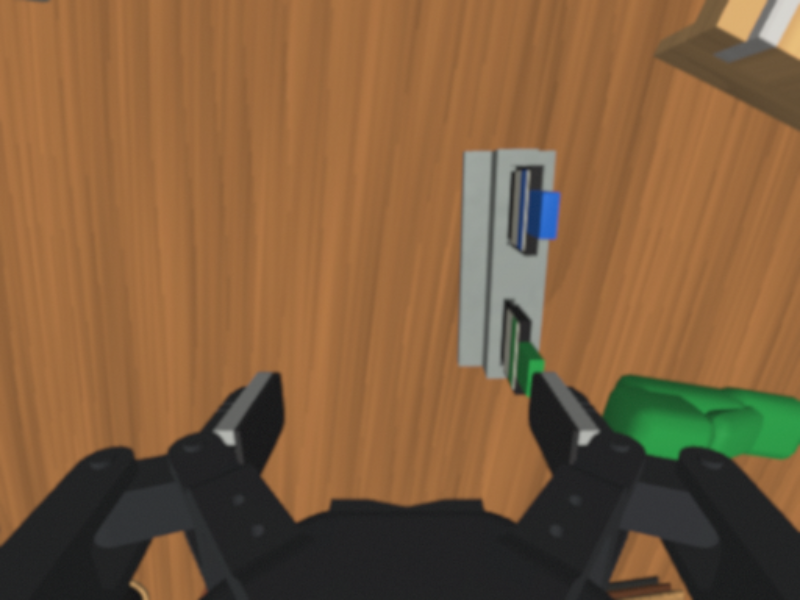

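The -x faces of both holders show white label and coloured band, e.g. green at (515,350), so the labels face the robot. I'll grasp at ψ=98.3°.

Run:
```python
from h import *
for z in (100,58): print(go([483.4,-310.4,z],down(98.3)))
```

```text
(array([-0.0523,  0.0783,  0.0773]), array([-0.22, -0.28, -0.52]))
(array([-0.0525,  0.0785,  0.1193]), array([-0.22, -0.28, -0.52]))
```

send_rows(commands=[-0.02,0.03,0,-0.2,-0.3,-0.5,0.1,-0.04,0.06,0.01,-0.2,-0.3,-0.5,0.1,-0.0523,0.0783,0.04,-0.2,-0.3,-0.5,0.1,-0.0523,0.0783,0.07,-0.2,-0.3,-0.5,0,-0.0523,0.0783,0.0773,-0.2,-0.3,-0.5,0,-0.0523,0.0783,0.0773,-0.2,-0.3,-0.5,0,-0.0523,0.0783,0.0773,-0.2,-0.3,-0.5,0])

```text
clock: 13.73
tool_pos: [483.1, -309.0, 100.1]
tool_rot: [-0.001, 0.654, 0.757, -0.0]
ft_force: [0.4, 0.2, 0.7]
grip_width: 42.7
```

Run:
```python
from h import *
p,R,o=pose();print(p,o["ft_force"],o["grip_width"])
im=viewer.get_image("wrist");C=cam("wrist");cv2.imwrite("pics/w9.png",im)
for b in blobs(hsvmask(im,(55,120,40),(80,255,255)),60)[:3]: print(b.sum(),quad(b).round(0).tolist(),onz(quad(b),116,C)[:,:2].round(1).tolist())
d=np.array([[np.cos(np.radians(8.3)),np.sin(np.radians(8.3))],[-np.sin(np.radians(8.3)),np.cos(np.radians(8.3))]])
P=np.array([[483.4,-310.4]]);q=np.array([[a,b] for a in(-5,5) for b in(-13,13)])@d+P
print(proj(np.c_[q,np.full(4,116)],C).round(1).tolist())
print(go([483.4,-310.4,57],down(98.3)))
cv2.imwrite("pics/v9.png",cv2.resize(im[100:340,120:420],(750,600)))
```

```text
[ 483.10548151 -308.9627003   100.09301484] [0.36333887 0.21474279 0.66194938] 42.68304514682788
7566 [[345.0, 296.0], [354.0, 232.0], [516.0, 255.0], [507.0, 319.0]] [[551.6, -353.3], [545.4, -303.8], [663.8, -305.0], [681.4, -358.0]]
648 [[254.0, 200.0], [267.0, 200.0], [267.0, 248.0], [254.0, 248.0]] [[477.6, -291.2], [485.7, -290.1], [490.8, -323.4], [482.2, -324.6]]
[[251.3, 246.8], [250.9, 210.1], [266.4, 246.8], [266.6, 210.1]]
(array([-0.0003, -0.0006,  0.0446]), array([0.04, 0.07, 0.03]))
```

View pics/v9.png

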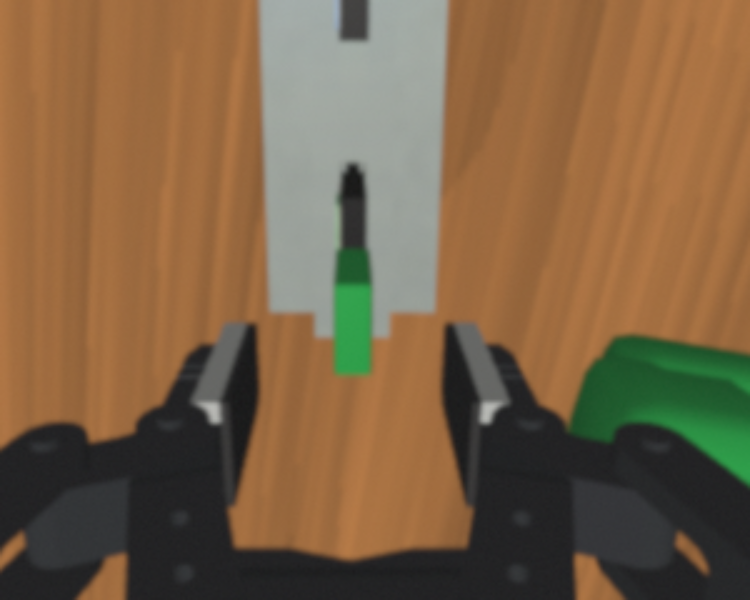

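The tab is centred between the pads, its top at crop (333-372, 284-375). It sits about 2-3 mm farther along -y than modelled. I'll descend and grip.

send_rows(commands=[-0.0036,0.0007,0.015,0,0,0,0,-0.0036,0.0007,0.03,0,0,0,0,-0.0036,0.0007,0.04,0,0,0,0,-0.0036,0.0007,0.043,0,0,0,0,-0.0036,0.0007,0.043,0,0,0,-1,-0.0036,0.0007,0.043,0,0,0,-1,-0.0036,0.0007,0.043,0,0,0,-1,-0.0036,0.0007,0.043,0,0,0,-1,-0.0036,0.0007,0.043,0,0,0,-1,-0.0036,0.0007,0.043,0,0,0,-1], squeeze=80)

```text
clock: 14.62
tool_pos: [486.0, -314.2, 60.2]
tool_rot: [0.002, 0.654, 0.757, -0.0]
ft_force: [-1.3, -1.3, 5.9]
grip_width: 8.2
```

send_rows(commands=[0,0,-0.005,0,0,0,-1,0,0,-0.02,0,0,0,-1,0,0,-0.04,0,0,0,-1,0,0,-0.06,0,0,0,-1,0,0,-0.09,0,0,0,-1,0,0,-0.12,0,0,0,-1,0,0,-0.12,0,0,0,-1,0,0,-0.12,0,0,0,-1])

```text
clock: 15.28
tool_pos: [487.2, -315.0, 183.4]
tool_rot: [0.005, 0.654, 0.757, 0.0]
ft_force: [-0.5, 0.1, -1.4]
grip_width: 8.4
```

Run:
```python
from h import *
print(go([618.2,21.5,175],down(76.4)))
```

```text
(array([0.314 , 0.1784, 0.0073]), array([ 0.42,  0.33, 21.94]))
```

send_rows(commands=[0.036,0.02,0,0,0,3,-1,0.07,0.04,0,0.2,0.2,6,-1,0.105,0.06,0,0.4,0.3,10,-1,0.14,0.08,0,0.4,0.3,13,-1,0.175,0.1,0,0.4,0.3,16,-1,0.21,0.12,0,0.4,0.3,19,-1,0.245,0.14,0,0.4,0.3,22,-1,0.28,0.16,0.005,0.4,0.3,22,-1,0.314,0.178,0.007,0.4,0.3,22,-1,0.314,0.178,0.007,0.4,0.3,22,-1])

```text
clock: 16.12
tool_pos: [617.7, 28.6, 172.6]
tool_rot: [-0.002, 0.785, 0.62, -0.0]
ft_force: [0.2, 0.2, -0.9]
grip_width: 8.4
```

```bash
python3 - <<'E'
from h import *
p,R,o=pose();print(p,R.round(3).tolist(),o["ft_force"],o["grip_width"])
im=viewer.get_image("wrist");cv2.imwrite("pics/w10.png",im);cv2.imwrite("pics/s10.png",viewer.get_image("side"))
E
cp pics/w10.png pics/v10.png
```

```text
[617.66375856  28.58795421 172.64892526] [[0.231, 0.973, -0.003], [0.973, -0.231, 0.003], [0.002, -0.003, -1.0]] [ 0.24093604  0.16359895 -0.87500917] 8.35334691880585
```

View pics/v10.png

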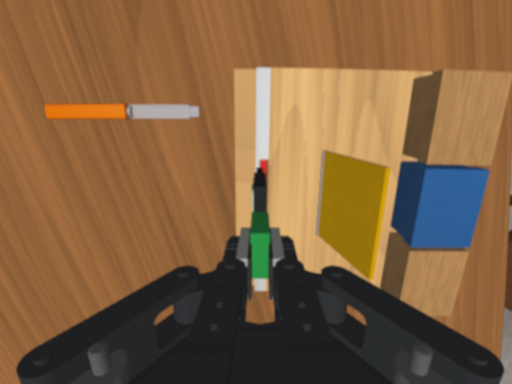

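Wrist view: the blade lies on the bench at (45-200,112). The cover leans back, and the red pad end shows at (263,166) beside the lip (cols 257-270). The holder hangs straight. Next I'll measure the lip and slot line numerically.

```bash
cat > slot.py <<'E'
from h import *
def shelf(P,s=np.array([618.2,21.5,0]),yaw=-13.6):
    a=np.radians(yaw);M=np.array([[np.cos(a),-np.sin(a),0],[np.sin(a),np.cos(a),0],[0,0,1]]);return (np.atleast_2d(P)-s)@M
if __name__=="__main__":
    p,R,o=pose();C=cam("wrist");im=cv2.imread("pics/w10.png");g=im.astype(int)
    h=cv2.cvtColor(im,cv2.COLOR_BGR2HSV)
    L=[];Rr=[];F=[]
    for r in range(74,156,6):
        row=h[r,245:285];w=np.nonzero((row[:,1]<40)&(row[:,2]>150))[0]+245
        l=[w.min()-.5,r];e=[w.max()+.5,r];L.append(l);Rr.append(e)
    for r in (80,100,120,140): print(r,[tuple(h[r,c]) for c in range(228,240,2)])
    for n,q,z in(("lip front",L,80),("lip back",Rr,80)):
        s=shelf(onz(q,z,C));f=np.polyfit(s[:,1],s[:,0],1);print(n,"x_s at y=0",f[1].round(2),"slope",f[0].round(4),s[:,0].round(1))
    red=((h[...,0]<6)|(h[...,0]>172))&(h[...,1]>150)&(h[...,2]>80);red[:140]=0;red[230:]=0
    ys,xs=np.nonzero(red);print("red",len(xs),xs.min(),xs.max(),ys.min(),ys.max(),shelf(onz([[xs.min()-.5,ys.min()],[xs.max()+.5,ys.max()],[xs.mean(),ys.min()-.5]],58,C)).round(1),"at80",shelf(onz([[xs.mean(),ys.min()-.5]],80,C)).round(1))
    dark=(h[...,2]<60);
    for r in (172,176,180,186,192,200): w=np.nonzero(dark[r,240:280])[0]+240;print("dark",r,w.min(),w.max())
    print("TCP shelf",shelf(p),"lower end",shelf(p+R@np.array([1.6,0,48.2])),proj(p+R@np.array([[26.6,y,48.2] for y in(-1.5,1.5)]@np.eye(3)).T if 0 else np.array([p+R@np.array([x,y,z]) for x,y,z in((24.6,-1.5,48),(24.6,1.5,48),(26.6,-2.5,44),(26.6,2.5,44),(29.6,-4,-26),(29.6,4,-26),(14.6,-5,-56),(14.6,5,-56))]),C).round(1).tolist())
E
python3 slot.py
```

```text
80 [(np.uint8(14), np.uint8(153), np.uint8(152)), (np.uint8(14), np.uint8(155), np.uint8(150)), (np.uint8(14), np.uint8(153), np.uint8(157)), (np.uint8(16), np.uint8(130), np.uint8(188)), (np.uint8(16), np.uint8(123), np.uint8(205)), (np.uint8(16), np.uint8(123), np.uint8(206))]
100 [(np.uint8(14), np.uint8(155), np.uint8(156)), (np.uint8(14), np.uint8(155), np.uint8(156)), (np.uint8(14), np.uint8(154), np.uint8(151)), (np.uint8(16), np.uint8(133), np.uint8(184)), (np.uint8(17), np.uint8(127), np.uint8(203)), (np.uint8(17), np.uint8(125), np.uint8(204))]
120 [(np.uint8(14), np.uint8(156), np.uint8(149)), (np.uint8(14), np.uint8(154), np.uint8(154)), (np.uint8(14), np.uint8(156), np.uint8(157)), (np.uint8(15), np.uint8(138), np.uint8(177)), (np.uint8(17), np.uint8(128), np.uint8(201)), (np.uint8(17), np.uint8(126), np.uint8(202))]
140 [(np.uint8(14), np.uint8(153), np.uint8(155)), (np.uint8(14), np.uint8(153), np.uint8(150)), (np.uint8(14), np.uint8(155), np.uint8(148)), (np.uint8(15), np.uint8(140), np.uint8(164)), (np.uint8(17), np.uint8(126), np.uint8(197)), (np.uint8(17), np.uint8(124), np.uint8(199))]
lip front x_s at y=0 -6.06 slope 0.0033 [-5.7 -5.7 -5.7 -5.8 -5.8 -5.8 -5.8 -5.8 -5.8 -5.9 -5.9 -5.9 -5.9 -5.9]
lip back x_s at y=0 6.07 slope 0.0135 [7.2 7.3 7.3 7.4 7.5 7.5 7.6 6.7 6.7 6.8 6.8 6.9 7.  6. ]
red 74 261 266 161 176 [[-0.9 22.3 58. ]
 [ 5.7  5.6 58. ]
 [ 2.6 22.9 58. ]] at80 [[ 2.3 26.8 80. ]]
dark 172 258 261
dark 176 255 264
dark 180 255 264
dark 186 254 265
dark 192 255 265
dark 200 255 265
TCP shelf [[ -1.69811055   1.49870094 173.21842923]] lower end [[ -1.83796598   3.04499016 125.01687915]] [[257.6, 170.8], [261.2, 170.8], [256.4, 169.5], [262.4, 169.5], [252.3, 189.7], [266.2, 189.7], [248.9, 236.7], [269.5, 236.7]]
```

Run:
```python
from slot import *
C=cam("wrist");im=cv2.imread("pics/w10.png");h=cv2.cvtColor(im,cv2.COLOR_BGR2HSV)
print([(r,h[r,263].tolist()) for r in list(range(63,72))+list(range(154,172,1))])
print([(r,h[r,265].tolist()) for r in range(156,182,2)])
print([(r,[tuple(map(int,h[r,c])) for c in range(254,274,2)]) for r in (130,164,168)])
print([(r,h[r,261].tolist()) for r in range(276,300,2)])
for q,z in(([263,67],80),([263,160],80),([263,290],80),([264,166],58),([235,140],70)): print(q,z,shelf(onz([q],z,C)).round(1))
b=blobs(hsvmask(im,(20,150,80),(32,255,255)))[0];print(quad(b).round(0).tolist())
for th in (1.6,1.7,1.8,1.9):
    a=np.radians(-13.6);M=np.array([[np.cos(a),-np.sin(a),0],[np.sin(a),np.cos(a),0],[0,0,1]])
    print(th,proj(np.array([M@np.array([60-r*np.cos(th),y,83+r*np.sin(th)])+[618.2,21.5,0] for r in(0,86) for y in(-45,45)]),C).round(0).tolist())
```

```text
[(63, [14, 154, 139]), (64, [14, 151, 140]), (65, [13, 136, 142]), (66, [11, 82, 155]), (67, [10, 33, 178]), (68, [9, 9, 199]), (69, [120, 1, 211]), (70, [120, 1, 215]), (71, [90, 1, 215]), (154, [45, 2, 217]), (155, [30, 1, 216]), (156, [30, 1, 217]), (157, [18, 6, 216]), (158, [4, 30, 216]), (159, [2, 78, 216]), (160, [1, 136, 215]), (161, [1, 185, 215]), (162, [2, 207, 214]), (163, [2, 207, 214]), (164, [2, 206, 215]), (165, [2, 206, 215]), (166, [1, 205, 210]), (167, [1, 206, 198]), (168, [1, 206, 187]), (169, [2, 205, 182]), (170, [1, 204, 179]), (171, [1, 204, 166])]
[(156, [45, 2, 217]), (158, [4, 27, 215]), (160, [1, 131, 212]), (162, [1, 199, 209]), (164, [2, 202, 208]), (166, [1, 202, 207]), (168, [1, 200, 208]), (170, [1, 199, 206]), (172, [1, 189, 167]), (174, [1, 161, 109]), (176, [1, 151, 96]), (178, [1, 140, 82]), (180, [2, 124, 74])]
[(130, [(17, 115, 200), (14, 26, 208), (105, 2, 214), (105, 2, 216), (105, 2, 218), (105, 2, 218), (90, 1, 217), (15, 12, 216), (16, 106, 209), (17, 126, 213)]), (164, [(16, 102, 205), (14, 21, 211), (30, 3, 199), (1, 104, 179), (1, 201, 
[... 330 characters left out ...]
2]), (284, [21, 9, 202]), (286, [19, 10, 202]), (288, [19, 10, 201]), (290, [13, 32, 183]), (292, [13, 132, 145]), (294, [14, 155, 143]), (296, [14, 155, 145]), (298, [14, 157, 145])]
[263, 67] 80 [[  1.2 113.7  80. ]]
[263, 160] 80 [[ 1.6 27.3 80. ]]
[263, 290] 80 [[   2.3 -126.7   80. ]]
[264, 166] 58 [[ 2.9 16.8 58. ]]
[235, 140] 70 [[-27.   46.2  70. ]]
[[307.0, 270.0], [325.0, 151.0], [391.0, 161.0], [373.0, 280.0]]
1.6 [[317.0, 227.0], [323.0, 143.0], [343.0, 274.0], [355.0, 157.0]]
1.7 [[317.0, 227.0], [323.0, 143.0], [354.0, 273.0], [367.0, 157.0]]
1.8 [[317.0, 227.0], [323.0, 143.0], [364.0, 272.0], [379.0, 157.0]]
1.9 [[317.0, 227.0], [323.0, 143.0], [373.0, 270.0], [389.0, 156.0]]
```

send_rows(commands=[-0.005,0.002,0.005,0,0,0,-1,-0.01,0.0044,0.015,0,0,0,-1,-0.01,0.0044,0.03,0,0,0,-1,-0.01,0.0044,0.036,0,0,0,-1,-0.01,0.0044,0.036,0,0,0,-1,-0.01,0.0044,0.036,0,0,0,-1,-0.01,0.0044,0.036,0,0,0,-1])

```text
clock: 16.8
tool_pos: [619.0, 11.9, 137.8]
tool_rot: [-0.001, 0.785, 0.619, -0.001]
ft_force: [0.2, 0.5, -0.6]
grip_width: 8.1
```

```bash
cat > slot2.py <<'E'
from slot import *
p,R,o=pose();print(p,o["ft_force"],o["grip_width"])
C=cam("wrist");im=viewer.get_image("wrist");cv2.imwrite("pics/w11.png",im);h=cv2.cvtColor(im,cv2.COLOR_BGR2HSV).astype(int)
L=[]
# subpixel lip front/back edges via saturation half crossing, rows above slot
for r in range(40,150,5):
    s=h[r,235:295,1].astype(float); w=np.nonzero((s<60)&(h[r,235:295,2]>150))[0]
    if len(w)<8: continue
    l=w.min();e=w.max();th=70
    L.append([r,235+l-(th-s[l])/(s[l-1]-s[l]),235+e+(th-s[e])/(s[e+1]-s[e])])
L=np.array(L)
sf=shelf(onz(np.c_[L[:,1],L[:,0]],80,C));sb=shelf(onz(np.c_[L[:,2],L[:,0]],80,C))
e=shelf(p+R@np.array([1.6,0,48.2]))[0];print("lower end",e.round(2))
f=np.polyfit(sf[:,1],sf[:,0],1);b=np.polyfit(sb[:,1],sb[:,0],1)
print("front",f.round(4),"back",b.round(4),"slot centre x_s est",(np.polyval(f,e[1])+6.5).__round__(2),"from front, ",((np.polyval(f,e[1])+np.polyval(b,e[1]))/2+2).__round__(2),"width",(sb[:,0]-sf[:,0]).mean())
print("tool y dir rel shelf",np.degrees(np.arctan2(R[1,1],R[0,1]))+13.6)
red=((h[...,0]<6)|(h[...,0]>172))&(h[...,1]>120)&(h[...,2]>60);red[:100]=0;red[240:]=0;red[:,:245]=0;red[:,285:]=0
ys,xs=np.nonzero(red);print("red",[(r,xs[ys==r].min(),xs[ys==r].max()) for r in sorted(set(ys))[::3]])
if len(ys):print("slot +y end",shelf(onz([[264,ys.min()-.5]],80,C)).round(1))
print("dark",[(r,[c for c in range(248,275) if h[r,c,2]<70][::1][:1],[c for c in range(248,275) if h[r,c,2]<70][-1:]) for r in range(150,215,5)])
print("pred tongue",proj(np.array([p+R@np.array(v) for v in((26.6,-2.5,44),(26.6,2.5,44),(26.6,-2.5,13),(26.6,2.5,13),(29.6,-4,-26),(29.6,4,-26))]),C).round(1).tolist())
E
python3 slot2.py
```

```text
[618.97157592  11.89101851 137.75491885] [ 0.18596306  0.47921842 -0.56889176] 8.133341397944134
lower end [ 2.9  -7.61 89.55]
front [ 0.0107 -7.6566] back [0.0096 6.1717] slot centre x_s est -1.24 from front,  1.18 width 13.748801473610415
tool y dir rel shelf 0.0703923947495273
red [(np.int64(148), np.int64(255), np.int64(262)), (np.int64(151), np.int64(255), np.int64(262)), (np.int64(154), np.int64(255), np.int64(261)), (np.int64(157), np.int64(255), np.int64(262)), (np.int64(160), np.int64(255), np.int64(261)), (np.int64(163), np.int64(255), np.int64(261)), (np.int64(166), np.int64(255), np.int64(261)), (np.int64(169), np.int64(255), np.int64(257)), (np.int64(172), np.int64(255), np.int64(257))]
slot +y end [[ 6.8 33.8 80. ]]
dark [(150, [], []), (155, [], []), (160, [], []), (165, [], []), (170, [258], [261]), (175, [255], [264]), (180, [255], [264]), (185, [254], [265]), (190, [254], [265]), (195, [255], [265]), (200, [255], [265]), (205, [255], [264]), (210, [255], [264])]
pred tongue [[256.4, 169.5], [262.4, 169.5], [255.9, 178.5], [262.8, 178.5], [252.3, 189.7], [266.2, 189.7]]
```

Run:
```python
from slot import *
im=cv2.imread("pics/w11.png");h=cv2.cvtColor(im,cv2.COLOR_BGR2HSV).astype(int)
for r in (120,140,153,160): print(r,[(c,im[r,c].tolist()) for c in range(242,270)])
C=cam("wrist")
for xs in (-8.5,-4.5,4.5):
  for dx in (0.,1.2): print(xs,dx,[proj(np.array([618.2,21.5,0])+shelf.__defaults__[0]*0+np.array([ (xs+dx)*np.cos(np.radians(-13.6))-y*np.sin(np.radians(-13.6)),(xs+dx)*np.sin(np.radians(-13.6))+y*np.cos(np.radians(-13.6)),80]),C).round(1)[0].tolist() for y in (25,60)])
```

```text
120 [(242, [100, 153, 196]), (243, [100, 154, 196]), (244, [99, 153, 196]), (245, [99, 153, 197]), (246, [101, 153, 196]), (247, [123, 162, 198]), (248, [164, 183, 202]), (249, [195, 200, 205]), (250, [206, 207, 206]), (251, [208, 208, 207]), (252, [210, 210, 208]), (253, [213, 212, 211]), (254, [214, 213, 212]), (255, [214, 213, 212]), (256, [215, 214, 213]), (257, [215, 214, 213]), (258, [214, 214, 212]), (259, [214, 214, 213]), (260, [214, 214, 213]), (261, [214, 213, 213]), (262, [210, 211, 212]), (263, [189, 200, 211]), (264, [149, 180, 209]), (265, [114, 164, 206]), (266, [103, 159, 204]), (267, [105, 162, 207]), (268, [107, 164, 211]), (269, [109, 168, 215])]
140 [(242, [103, 157, 201]), (243, [104, 158, 201]), (244, [102, 156, 200]), (245, [103, 158, 202]), (246, [104, 158, 202]), (247, [126, 166, 202]), (248, [165, 184, 204]), (249, [194, 201, 207]), (250, [205, 206, 207]), (251, [207, 208, 208]), (252, [209, 209, 209]), (253, [212, 212, 211]), (254, [214, 213, 213]), (255, [214, 213, 212]), (256, [214, 213, 212]), (257, [214, 213, 213]), (258, [214, 213, 213]), (259, [214, 
[... 1109 characters left out ...]
[204, 207, 209]), (251, [205, 207, 208]), (252, [191, 194, 195]), (253, [149, 151, 160]), (254, [96, 98, 157]), (255, [58, 64, 188]), (256, [44, 51, 207]), (257, [43, 51, 211]), (258, [40, 50, 210]), (259, [41, 50, 211]), (260, [43, 51, 210]), (261, [53, 61, 195]), (262, [71, 89, 164]), (263, [83, 118, 157]), (264, [89, 136, 173]), (265, [93, 144, 183]), (266, [95, 146, 186]), (267, [99, 150, 192]), (268, [100, 153, 196]), (269, [103, 158, 202])]
-8.5 0.0 [[246.1, 157.9], [245.5, 116.3]]
-8.5 1.2 [[247.5, 157.9], [247.0, 116.3]]
-4.5 0.0 [[250.7, 157.9], [250.3, 116.3]]
-4.5 1.2 [[252.1, 157.9], [251.7, 116.3]]
4.5 0.0 [[261.0, 157.9], [261.1, 116.3]]
4.5 1.2 [[262.4, 157.9], [262.5, 116.3]]
```

send_rows(commands=[0.003,-0.0015,0,0,0,0,-1,0.006,-0.0015,0,0,0,0,-1,0.006,-0.0015,0,0,0,0,-1,0.006,-0.0015,0,0,0,0,-1,0.006,-0.0015,0,0,0,0,-1])

```text
clock: 17.27
tool_pos: [619.2, 18.5, 138.3]
tool_rot: [-0.0, 0.785, 0.619, -0.001]
ft_force: [0.2, -0.0, -0.5]
grip_width: 8.5
```

```bash
sed -i 's/^C=cam/import time\nviewer.get_image("top");p,R,o=pose();C=cam/' slot2.py; python3 slot2.py
python3 - <<'E'
from h import *
im=cv2.imread("pics/w11.png").astype(int);p,R,o=pose();print(p)
for r in (100,125,150,155): print(r,[(c,im[r,c].tolist()) for c in list(range(245,258))+list(range(259,267))])
E
```

```text
[619.24502468  18.47744339 138.28159588] [ 0.15319342 -0.01340887 -0.51002163] 8.465153799560909
lower end [ 1.63 -1.21 89.96]
front [ 0.0107 -7.6009] back [0.0095 6.1616] slot centre x_s est -1.11 from front,  1.27 width 13.662801370693334
tool y dir rel shelf 0.1046948586710279
red [(np.int64(155), np.int64(257), np.int64(263)), (np.int64(158), np.int64(256), np.int64(263)), (np.int64(161), np.int64(256), np.int64(263)), (np.int64(164), np.int64(256), np.int64(263)), (np.int64(167), np.int64(256), np.int64(263))]
slot +y end [[ 5.6 34.1 80. ]]
dark [(150, [], []), (155, [], []), (160, [], []), (165, [], []), (170, [257], [261]), (175, [255], [264]), (180, [255], [264]), (185, [254], [265]), (190, [254], [265]), (195, [255], [265]), (200, [255], [265]), (205, [255], [264]), (210, [255], [264])]
pred tongue [[256.4, 169.5], [262.4, 169.5], [255.9, 178.5], [262.8, 178.5], [252.3, 189.7], [266.2, 189.7]]
[619.1887665   18.32582993 138.13562522]
100 [(245, [101, 154, 197]), (246, [100, 154, 197]), (247, [100, 154, 199]), (248, [102, 153, 197]), (249, [131, 165, 198]), (250, [176, 189, 2
[... 1177 characters left out ...]
 212, 211]), (259, [212, 213, 212]), (260, [212, 212, 213]), (261, [211, 213, 212]), (262, [212, 213, 213]), (263, [211, 212, 212]), (264, [196, 204, 211]), (265, [158, 182, 208]), (266, [118, 165, 204])]
155 [(245, [101, 155, 199]), (246, [102, 157, 199]), (247, [100, 155, 198]), (248, [104, 156, 198]), (249, [133, 168, 200]), (250, [176, 190, 204]), (251, [201, 204, 207]), (252, [206, 206, 207]), (253, [197, 198, 198]), (254, [171, 172, 173]), (255, [131, 133, 158]), (256, [98, 100, 184]), (257, [82, 85, 206]), (259, [80, 83, 211]), (260, [80, 84, 211]), (261, [79, 83, 211]), (262, [82, 86, 201]), (263, [91, 98, 177]), (264, [101, 123, 167]), (265, [103, 145, 184]), (266, [102, 156, 198])]
```

The slot centre (col 259.4) now matches the holder (259.4). Inserting, guarded by force.

send_rows(commands=[0,0,0.005,0,0,0,-1,0,0,0.01,0,0,0,-1,0,0,0.014,0,0,0,-1,0,0,0.018,0,0,0,-1,0,0,0.018,0,0,0,-1,0,0,0.018,0,0,0,-1])

```text
clock: 17.87
tool_pos: [618.7, 18.3, 119.4]
tool_rot: [-0.001, 0.785, 0.619, -0.001]
ft_force: [-0.5, -0.7, -1.1]
grip_width: 8.1
```

send_rows(commands=[0,0,0.004,0,0,0,-1,0,0,0.008,0,0,0,-1,0,0,0.012,0,0,0,-1,0,0,0.015,0,0,0,-1,0,0,0.015,0,0,0,-1,0,0,0.015,0,0,0,-1])

```text
clock: 18.37
tool_pos: [618.8, 18.3, 104.8]
tool_rot: [-0.001, 0.785, 0.619, -0.001]
ft_force: [-1.2, -0.0, 3.1]
grip_width: 8.2
```

send_rows(commands=[0,0,0.002,0,0,0,-1,0,0,0.004,0,0,0,-1,0,0,0.006,0,0,0,-1,0,0,0.006,0,0,0,-1,0,0,0.006,0,0,0,-1])

```text
clock: 18.78
tool_pos: [619.0, 18.3, 99.1]
tool_rot: [-0.0, 0.785, 0.619, -0.001]
ft_force: [-2.3, -0.0, 6.3]
grip_width: 8.2
```

send_rows(commands=[0,0,0.002,0,0,0,-1,0,0,0.002,0,0,0,-1,0,0,0.002,0,0,0,-1,0,0,0.002,0,0,0,-1], squeeze=100)

```text
clock: 19.12
tool_pos: [619.4, 18.3, 98.2]
tool_rot: [-0.0, 0.785, 0.619, -0.001]
ft_force: [-3.3, 0.4, 9.9]
grip_width: 8.1
```

send_rows(commands=[0,0,0.002,0,0,0,-1,0,0,0.003,0,0,0,-1,0,0,0.003,0,0,0,-1,0,0,0.003,0,0,0,-1])

```text
clock: 19.45
tool_pos: [620.2, 18.2, 98.1]
tool_rot: [0.001, 0.785, 0.619, 0.0]
ft_force: [-7.0, -0.4, 19.4]
grip_width: 7.7
```

Run:
```python
from slot import *
p,R,o=pose();print(p,R[:,2].round(3),o["ft_force"],o["grip_width"])
im=viewer.get_image("wrist");cv2.imwrite("pics/w12.png",im);C=cam("wrist")
for b in blobs(hsvmask(im,(5,180,100),(17,255,255)))[:2]: print("handle",b.sum(),onz(quad(b),20,C)[:,:2].round(1).tolist())
b=blobs(hsvmask(im,(55,120,40),(80,255,255)),60)[0];print("tab",b.sum(),quad(b).round(0).tolist())
S=cam("side");i=viewer.get_image("side")
b=blobs(hsvmask(i,(18,120,50),(32,255,255)));print("cover",[(x.sum(),quad(x).round(0).tolist()) for x in b[:2]])
for b in blobs(hsvmask(i,(8,200,120),(14,255,255)),30)[:3]: print("side handle",b.sum(),onz(quad(b),15,S)[:,:2].round(0).tolist())
for n in("blue",):
  for b in blobs(hsvmask(i,(105,150,60),(125,255,255)),20)[:3]: print(n,b.sum(),onz([np.array(np.nonzero(b))[::-1].mean(1)],100,S)[0,:2].round(1))
```

```text
[620.17536047  18.21519116  98.09849381] [ 0.001 -0.001 -1.   ] [-6.96769722 -0.35419169 19.40720474] 7.6883616235942425
handle 1664 [[403.8, 149.1], [412.4, 165.1], [488.2, 145.1], [481.2, 129.0]]
tab 1137 [[250.0, 212.0], [269.0, 212.0], [269.0, 277.0], [250.0, 277.0]]
cover [(np.int64(343), [[312.0, 166.0], [324.0, 166.0], [324.0, 208.0], [312.0, 208.0]])]
side handle 134 [[387.0, 171.0], [481.0, 150.0], [478.0, 134.0], [384.0, 155.0]]
side handle 114 [[434.0, 432.0], [444.0, 452.0], [514.0, 382.0], [504.0, 363.0]]
blue 432 [786.8  -0.9]
blue 58 [ 469.9 -209.2]
```

```bash
python3 -c "
from cell import robot
print(robot.get_obs()['ft_force']);print(robot.close_job())"
```

```text
[-7.42115407 -0.33089824 20.11724291]
the job is handed in; nothing more can be done
None
```

I finished the whole job and handed it in at about 20 s. The hand-in gives no verdict.

- **Cover:** I levered it up with the nearer orange blade. It stands open by itself at about 1.83 rad, and the last side picture shows it unchanged.
- **Blade:** It lies let go on the bench in front of the shelf, and both the wrist and side cameras show it there.
- **Green holder:** It is in the slot with its label to the front, still gripped. It is on its stop: the last push doubled the force from about 10 to about 20 N while the tool moved only 0.1 mm. The lower end works out at about 49.9 mm, against 50 for fully home.
- **Other things:** The blue holder measured in the same place as at the start. I did not re-measure the shoe last and the jar, but the arm never came near them.

**What failed or disagreed:**
- **Missed first grip:** The first grip on the blade closed on nothing. The finger ends are about 35 mm short of the reported tool point, so I offset my later moves for that.
- **Bad slot reading:** One measurement of the slot came from a picture taken while the arm was still moving. I measured again before inserting the holder.
- **Sideways force:** About 7 N of sideways force remains at the wrist while the holder is pressed home.

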